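# Sockets back into their graded tray

## Task

Put the four loose wrench sockets that stand on the brown cabinet top away in the grey socket tray so that they stand in order of size, each one upright with its six-sided opening up and fully down in the pocket it fits. Leave the ratchet beside the tray where it lies.

Things in the scene. Friction and masses are not known exactly. Their poses are not given: they have to be found in the camera images.
- socket_28: the smallest of four loose bright steel sockets (wrench sockets): a straight-walled round cylinder, 28 mm outside diameter, 50 mm high, standing upright on the bare brown cabinet top, in front of the open socket case (the sockets inside that case are not part of the job), with its six-sided opening up. Origin at the centre of its underside, z up along its axis; being round, its yaw has no meaning. Treat it as solid: grasp it round the outside, from above.
- socket_36: the second smallest of four loose bright steel sockets (wrench sockets): a straight-walled round cylinder, 36 mm outside diameter, 54 mm high, standing upright on the bare brown cabinet top, in front of the open socket case (the sockets inside that case are not part of the job), with its six-sided opening up. Origin at the centre of its underside, z up along its axis; being round, its yaw has no meaning. Treat it as solid: grasp it round the outside, from above.
- socket_44: the second largest of four loose bright steel sockets (wrench sockets): a straight-walled round cylinder, 44 mm outside diameter, 58 mm high, standing upright on the bare brown cabinet top, in front of the open socket case (the sockets inside that case are not part of the job), with its six-sided opening up. Origin at the centre of its underside, z up along its axis; being round, its yaw has no meaning. Treat it as solid: grasp it round the outside, from above.
- socket_52: the largest of four loose bright steel sockets (wrench sockets): a straight-walled round cylinder, 52 mm outside diameter, 64 mm high, standing upright on the bare brown cabinet top, in front of the open socket case (the sockets inside that case are not part of the job), with its six-sided opening up. Origin at the centre of its underside, z up along its axis; being round, its yaw has no meaning. Treat it as solid: grasp it round the outside, from above.
- tray: grey moulded socket tray lying flat on the cabinet top, 226 x 73 x 20 mm (length x width x height), heavy and does not shift. Four round pockets in one row along its length, graded from the smallest at one end to the largest at the other. Origin at the centre of its underside on the cabinet top, z up, x along its length towards the largest pocket. It may lie turned any way.
- pocket_28: the smallest pocket of the grey tray, 33 mm in diameter (5 mm wider than the 28 mm socket that belongs in it; the next larger socket does not go in), with a black rubber floor. Origin at the centre of that floor, 8 mm above the cabinet top and 12 mm below the tray's top face; the pocket's mouth has a 4 mm chamfer all round. Axes as the tray's; it lies at x = -88.5 mm, y = 0 in the tray's frame. Empty at the start.
- pocket_36: the second smallest pocket of the grey tray, 41 mm in diameter (5 mm wider than the 36 mm socket that belongs in it; the next larger socket does not go in), with a black rubber floor. Origin at the centre of that floor, 8 mm above the cabinet top and 12 mm below the tray's top face; the pocket's mouth has a 4 mm chamfer all round. Axes as the tray's; it lies at x = -41.5 mm, y = 0 in the tray's frame. Empty at the start.
- pocket_44: the second largest pocket of the grey tray, 49 mm in diameter (5 mm wider than the 44 mm socket that belongs in it; the next larger socket does not go in), with a black rubber floor. Origin at the centre of that floor, 8 mm above the cabinet top and 12 mm below the tray's top face; the pocket's mouth has a 4 mm chamfer all round. Axes as the tray's; it lies at x = 13.5 mm, y = 0 in the tray's frame. Empty at the start.
- pocket_52: the largest pocket of the grey tray, 57 mm in diameter (5 mm wider than the 52 mm socket that belongs in it), with a black rubber floor. Origin at the centre of that floor, 8 mm above the cabinet top and 12 mm below the tray's top face; the pocket's mouth has a 4 mm chamfer all round. Axes as the tray's; it lies at x = 76.5 mm, y = 0 in the tray's frame. Empty at the start.
- ratchet: a bright ratchet handle (34 x 209 x 34 mm, its length along its own y) lying on the cabinet top past the tray; origin under its centre. A bystander.
There are look-alikes about, which are no part of the job. Leave any green or purple look-alike of the socket_28 alone.

How it is judged:
At the end, for the whole second after the job is handed in: each socket stands in the pocket of its own size: centre within 8 mm of the pocket's centre, underside within 4 mm of the pocket's floor, opening up, upright to 0.12 rad, released and at rest (under 0.02 m/s) (horizontal distance between socket_28 and pocket_28 below 0.008 m and z of socket_28 in the frame of pocket_28 between -0.004 and 0.004 m and angle between each of socket_28, socket_36, socket_44, socket_52's own z axis and vertical below 0.12 rad and linear speed of each of socket_28, socket_36, socket_44, socket_52 below 0.02 m/s and contact force between each of socket_28, socket_36, socket_44, socket_52 and the fingers below 0.1 N and horizontal distance between socket_36 and pocket_36 below 0.008 m and z of socket_36 in the frame of pocket_36 between -0.004 and 0.004 m and horizontal distance between socket_44 and pocket_44 below 0.008 m and z of socket_44 in the frame of pocket_44 between -0.004 and 0.004 m and horizontal distance between socket_52 and pocket_52 below 0.008 m and z of socket_52 in the frame of pocket_52 between -0.004 and 0.004 m); the robot touches nothing.
It fails at once if the ratchet is shifted by more than 20 mm (distance of ratchet from where it was at the start of the episode above 0.02 m).
It also fails if it takes over 106 s, if anything falls off the work surface, if the arm or the gripper's body presses on something with over 40 N, if the wrist force passes 120 N, or if a joint passes its speed limit or range.

## Robot

A 7-joint arm with a two-finger parallel gripper is mounted at the origin on a cart in front of the work surface, level with it; the furniture and walls round the work are solid. World frame = base frame: x ahead of the robot, y to its left, z up, the work surface at z = 0. Lengths are in m, angles in rad, forces in N, time in s.
With the tool pointing down it reaches from about 0.35 to 0.9 m from the base axis. Payload 8.1 kg.
Tool frame: the origin (TCP) lies on the centre line of the jaws, within the pads' length; the fingertips stand 22 mm ahead of it and the grasp point (between the pads) lies 3 mm ahead of it (arm.finger_overhang is the distance from the TCP to the fingertips, in m); z points along the fingers, y is the direction in which the jaws open and shut (so a half turn about z gives the same grasp; the last joint's range is limited). The gripper opens to 92 mm and grips with 3 to 60 N. Pads are 19 mm wide; open, the fingers measure 130 mm over their backs; the gripper's body (75 mm by 190 mm) begins 47 mm behind the grasp point.
Start: joints at [1.068, 0.434, 0.025, 1.573, -0.012, 1.134, -0.075], TCP at [0.243, -0.576, 0.249] pointing down, gripper open.
Joint ranges: [-2.62, 2.62], [-0.44, 2.09], [-1.27, 1.32], [0.08, 2.57], [-1.32, 4.46], [0.12, 2], [-2.74, 2.74]. Speed limits (rad/s): [2.22, 2.22, 3.01, 3.01, 3.14, 3.14, 3.14].

## Interface

Orientations are given as a rotation vector (axis times angle).
In Python, from cell import arm gives the robot as it stands. The module is installed in compiled form; this text tells all that it offers.
- The arm moves only by the tool step_arm, never from a script. Its argument "plan" is a list of rows, each an object of numbers: "wx", "wy", "wz": the turn, a rotation vector about the tool's x, y, z in units of 6 degrees (1.0 is 6 degrees); "tx", "ty", "tz": the shift along the tool's x, y, z in cm; "hand": the opening, from 0 (shut) to 1 (fully open). A call has exactly 10 rows; each row shifts and turns the commanded pose from where the row before left it, along the tool's axes as they then stand; what a row does not reach is not made up. A row lasts 1/12 s, in which the tool goes at most 41.7 mm and 7.16 degrees, less where a joint would pass 70% of its speed; a pose out of reach is approached as far as the arm can. A call is refused whole if a number of a shift passes 4.17 or a number of a turn 1, either way. A call with a gripper value outside its range is refused whole. The fingers move at their own pace and stop on an object; "force" is the grip in N (left out, the last holds). Time passes only in rows, so rows that do not move let the fingers close, or fill a call up. It gives the time, the measured TCP pose, the force and the opening at its end, in the units of the state.
- arm.observe(): the state, without advancing time (a new reading comes with each control period).
- arm.get_image(name): name is "side" or "top" or "wrist"; returns (picture, depth): 384x512x3 uint8, red, green, blue; 384x512 float32, m along the optical axis (not along the pixel's ray), 0 where there is no reading.
- arm.calibration(name): a dict with "mtx" (3x3 intrinsics, pixels), "R" (3x3) and "t" (3): a world point X has camera coordinates R X + t. Camera axes: x right, y down, z forward; pixel columns grow to the right and rows downward; lengths in m; the calibration is good to about 2 mm. A picture is of the moment at which its call begins: read the wrist's pose just before it. calibration takes no time and is no camera call; for the wrist camera it gives the pose at the moment of the call.
- arm.sign_off(): hands the job in, once; it reports no verdict.
The state is a dict: "clock": time; "joints": joint angles; "dq": joint speeds; "joint_efforts": joint torques, N m; "position": TCP position; "ee_rot": TCP orientation; "force": force on the tool from outside, world axes, zero at the start; "ft_torque": the same for the moment, N m; "width": opening from 0.0 (shut) to 1.0 (fully open).
Only numpy, scipy, OpenCV 4.12 (cv2) and the standard library are available. Lean on these libraries where they do the work, as an engineer would, in place of code of your own. Each camera call takes 0.05 s, during which the arm holds its last target.

## Working session

There is one attempt and no reset: what is moved stays moved. The work goes in short steps, Python scripts to look and compute and a tool call to move; the robot and the scene stay as the last step left them, time stands still between calls to the robot, and variables do not carry over. Pictures are saved under pics/ and viewed, and the job is handed in when it is done.

Besides the shell and the picture viewer there is one more tool, called after "Emit:" in YAML: its name, and indented under it one key for each argument. step_arm: Moves the arm, as the interface text tells. Its arguments: {"type":"object","properties":{"plan":{"type":"array"},"force":{"type":"number"}},"required":["plan"]}

```bash
mkdir -p pics; python3 - <<'E'
from cell import arm
import cv2,numpy as np
print(arm.observe())
for n in("top","side","wrist"):
    p,d=arm.get_image(n); c=arm.calibration(n)
    cv2.imwrite(f"pics/{n}0.png",p[:,:,::-1]); np.savez(f"{n}0.npz",p=p,d=d,**c)
    print(n,c)
E
```

```text
{'clock': 0.0, 'joints': array([ 1.06842457,  0.43518628,  0.02499482,  1.57411632, -0.01159733,
        1.13400625, -0.07505917]), 'dq': array([-0.00121143,  0.00029413,  0.00090377, -0.00130245,  0.00086967,
        0.00091153, -0.00054684]), 'joint_efforts': array([ 1.13246988e-03, -6.67866111e+01,  9.85262878e-01, -3.14458966e+01,
       -6.05530967e-02,  4.31793602e-02,  1.65939350e-04]), 'position': array([ 0.24300122, -0.57529446,  0.24796058]), 'ee_rot': array([-3.07758383e+00, -6.23414815e-01,  7.23362240e-04]), 'force': array([ 0.14924285,  0.43312217, -0.04027817]), 'ft_torque': array([ 0.01183111, -0.01303068,  0.04678648]), 'width': 1.0037389475841403}
top {'mtx': array([[375.12059996,   0.        , 256.66995338],
       [  0.        , 375.12059996, 195.39285541],
       [  0.        ,   0.        ,   1.        ]]), 'R': array([[-0.0257645 , -0.9996047 , -0.01125274],
       [-0.98647704,  0.02724552, -0.16161912],
       [ 0.16186182,  0.00693653, -0.98678905]]), 't': array([0.13546407, 0.51859129, 1.12199867])}
side {'mtx': array([[404.74675326,   0.        , 255.68226713],
       [  0.        , 404.74675326, 193.78028504],
       [  0.        ,   0.        ,   1.        ]]), 'R': array([[-0.99782197, -0.06247979, -0.02115632],
       [-0.00347405,  0.37005246, -0.92900436],
       [ 0.06587295, -0.92690747, -0.36946353]]), 't': array([0.54012309, 0.00422746, 1.0881187 ])}
wrist {'mtx': array([[282.47695969,   0.        , 260.19522361],
       [  0.        , 282.47695969, 191.43837142],
       [  0.        ,   0.        ,   1.        ]]), 'R': array([[ 0.38967983, -0.92094767, -0.00224148],
       [-0.88812162, -0.37643199,  0.26370238],
       [-0.24369986, -0.10076879, -0.96460149]]), 't': array([-0.62343792, -0.03359257,  0.38940754])}
```

View pics/top0.png

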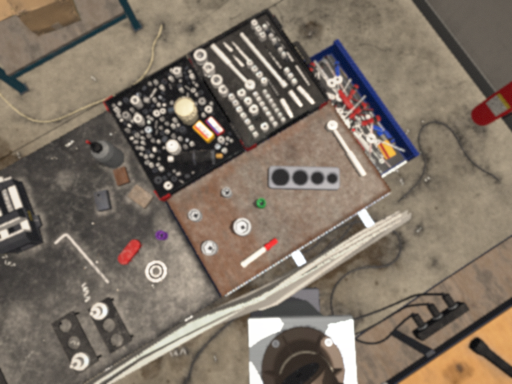

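View pics/side0.png

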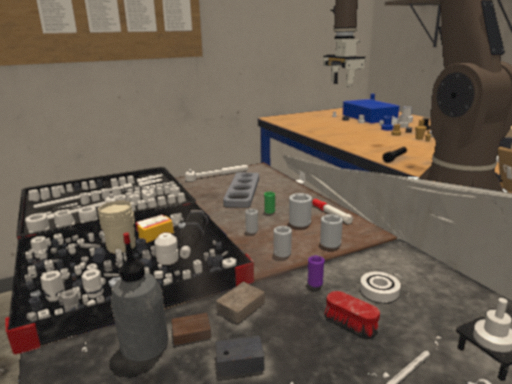

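View pics/wrist0.png

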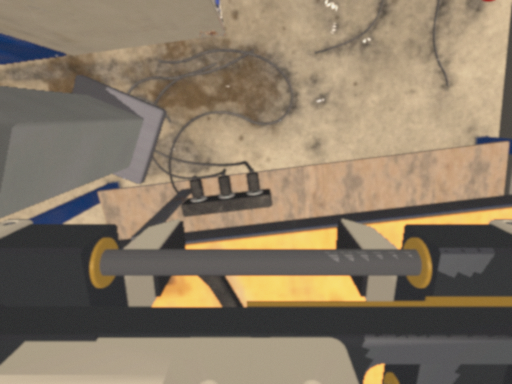

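```bash
cat > h.py <<'E'
import numpy as np,cv2
def load(n):
    z=np.load(n); return z['p'],z['d'],z['mtx'],z['R'],z['t']
def cloud(d,M,R,t):
    v,u=np.mgrid[:d.shape[0],:d.shape[1]]
    X=np.stack([(u-M[0,2])/M[0,0]*d,(v-M[1,2])/M[1,1]*d,d],-1)
    return (X-t)@R
def proj(X,M,R,t):
    c=R@np.asarray(X,float)+t; q=M@c; return q[:2]/q[2]
E
python3 - <<'E'
from h import *
p,d,M,R,t=load("top0.npz")
W=cloud(d,M,R,t)
c=p[150:280,150:350,::-1]
cv2.imwrite("pics/topc.png",cv2.resize(c,None,fx=4,fy=4,interpolation=cv2.INTER_CUBIC))
# connected comps of height over table
for (u,v) in [(226,191),(194,214),(209,248),(242,227),(260,202),(161,235),(280,177),(335,181),(306,165),(305,190),(345,150),(330,300),(400,215),(300,258),(260,252)]:
    print((u,v),W[v,u].round(3),d[v,u])
p,d,M,R,t=load("side0.npz")
cv2.imwrite("pics/sidec.png",cv2.resize(p[150:280,170:370,::-1],None,fx=4,fy=4,interpolation=cv2.INTER_CUBIC))
W=cloud(d,M,R,t)
for (u,v) in [(330,165),(420,200),(290,160),(500,230)]: print((u,v),W[v,u].round(3))
E
```

```text
(226, 191) [0.541 0.218 0.028] 1.183598
(194, 214) [0.471 0.319 0.026] 1.1743991
(209, 248) [0.364 0.272 0.032] 1.151658
(242, 227) [0.426 0.169 0.034] 1.1587747
(260, 202) [0.503 0.112 0.028] 1.1770943
(161, 235) [0.408 0.422 0.025] 1.1658934
(280, 177) [0.585 0.045 0.01 ] 1.207177
(335, 181) [ 0.567 -0.131  0.01 ] 1.203466
(306, 165) [ 0.625 -0.041 -0.   ] 1.222965
(305, 190) [ 0.542 -0.034  0.   ] 1.2092267
(345, 150) [ 0.668 -0.168  0.014] 1.2149725
(330, 300) [ 0.098 -0.247 -0.866] 1.9909387
(400, 215) [ 0.452 -0.326  0.016] 1.1765962
(300, 258) [ 0.326 -0.014 -0.052] 1.2255839
(260, 252) [0.348 0.116 0.019] 1.1603295
(330, 165) [ 0.114 -1.868 -0.509]
(420, 200) [0.179 0.237 0.084]
(290, 160) [ 0.442 -0.29   0.011]
(500, 230) [0.101 0.405 0.1  ]
```

View pics/topc.png

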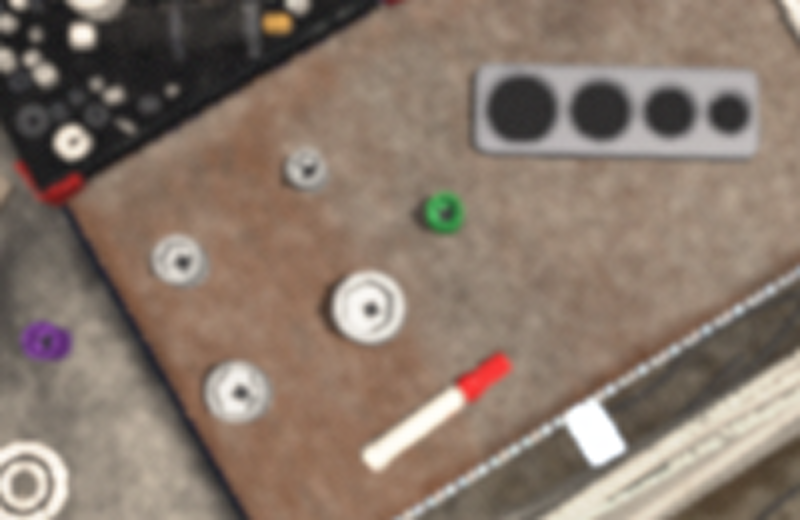

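View pics/sidec.png

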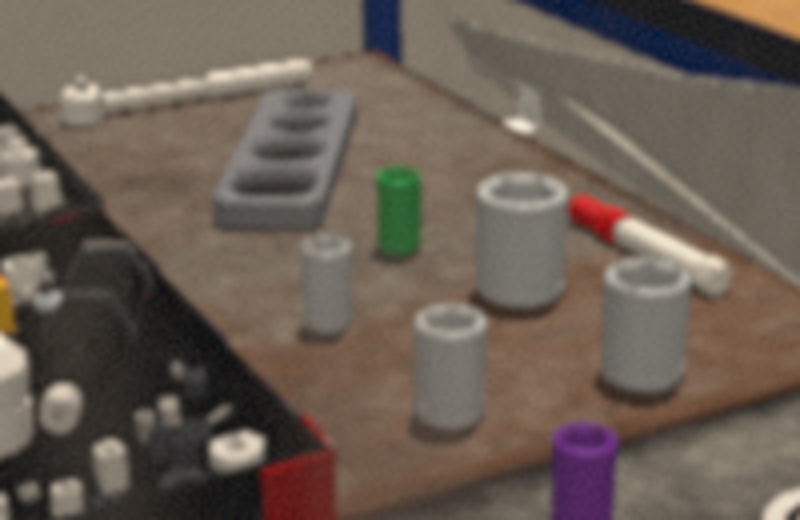

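```bash
cat >> h.py <<'E'
from scipy.spatial.transform import Rotation as Ro
from scipy.optimize import least_squares
E
python3 - <<'E'
from h import *
print(Ro.from_rotvec([-3.07758383e+00, -6.23414815e-01,  7.2e-04]).as_matrix().round(3))
for cam in("top0.npz","side0.npz"):
    p,d,M,R,t=load(cam); W=cloud(d,M,R,t)
    print(cam,"table",np.median(W[195:225,280:310,2]) if cam[0]=='t' else '')
    for n,h,r,c in[("28",.05,.014,(.541,.218)),("36",.054,.018,(.471,.319)),("44",.058,.022,(.364,.272)),("52",.064,.026,(.426,.169)),("g",.05,.014,(.503,.112))]:
        m=(np.hypot(W[...,0]-c[0],W[...,1]-c[1])<.05)&(W[...,2]>.012)
        P=W[m]; 
        # side+rim points: fit circle with robust; points outside rim
        top=P[P[:,2]>h-.01]
        f=least_squares(lambda q:np.maximum(np.hypot(P[:,0]-q[0],P[:,1]-q[1])-r,0)*1+0*q[0],c).x if 0 else None
        mc=cv2.minEnclosingCircle(top[:,:2].astype(np.float32)) if len(top) else None
        side=P[P[:,2]<h-.008]
        s=least_squares(lambda q:np.hypot(P[:,0]-q[0],P[:,1]-q[1])-r,c,loss='soft_l1',f_scale=.002).x
        print(n,len(P),len(top),P[:,2].max().round(3),mc,s.round(4))
p,d,M,R,t=load("top0.npz"); W=cloud(d,M,R,t)
# tray: grey top face z ~0.02
hsv=cv2.cvtColor(p,cv2.COLOR_RGB2HSV)
m=(W[...,2]>.014)&(W[...,2]<.026)&(W[...,0]>.5)&(W[...,0]<.64)&(W[...,1]>-.16)&(W[...,1]<.09)
m=m&(np.mgrid[:384,:512][1]<345)
P=W[m]; print(len(P),cv2.minAreaRect((P[:,:2]*1000).astype(np.float32)))
# case height
for y in(.1,.15,.2,.25,.3,.35,.4):
    k=(abs(W[...,1]-y)<.006)&(W[...,0]>.45)&(W[...,0]<.9)&(W[...,2]>.0)
    q=W[k]; 
    print(y,[(round(x,2),round(q[abs(q[:,0]-x)<.012,2].max(),3)) for x in np.arange(.5,.84,.03) if (abs(q[:,0]-x)<.012).any()])
E
```

```text
[[ 0.921  0.389 -0.001]
 [ 0.389 -0.921  0.001]
 [-0.    -0.002 -1.   ]]
top0.npz table 0.0020703146144875105
28 82 40 0.057 ((0.536466658115387, 0.21704696118831635), 0.014519941061735153) [0.5341 0.2161]
36 137 67 0.06 ((0.4664992690086365, 0.3157525658607483), 0.01814945600926876) [0.4652 0.3134]
44 193 82 0.065 ((0.3645067811012268, 0.2699265778064728), 0.021967552602291107) [0.3641 0.2666]
52 246 115 0.071 ((0.4257173538208008, 0.16916923224925995), 0.026048414409160614) [0.4214 0.1654]
g 77 36 0.056 ((0.4987383782863617, 0.10970306396484375), 0.01400179322808981) [0.4971 0.1097]
side0.npz table 
28 231 91 0.051 ((0.5368433594703674, 0.21954041719436646), 0.014501984231173992) [0.5375 0.2177]
36 430 170 0.055 ((0.4682472348213196, 0.31775736808776855), 0.018734434619545937) [0.468 0.317]
44 556 204 0.059 ((0.36635562777519226, 0.2733476758003235), 0.022450320422649384) [0.3659 0.2718]
52 592 203 0.065 ((0.4279510974884033, 0.17123375833034515), 0.027634229511022568) [0.427  0.1703]
g 185 73 0.051 ((0.5003745555877686, 0.11182931065559387), 0.016516169533133507) [0.5003 0.1109]
9
[... 2684 characters left out ...]
(np.float64(0.68), np.float64(0.041)), (np.float64(0.71), np.float64(0.03)), (np.float64(0.74), np.float64(0.05)), (np.float64(0.77), np.float64(0.113)), (np.float64(0.8), np.float64(0.115)), (np.float64(0.83), np.float64(0.107))]
0.4 [(np.float64(0.5), np.float64(0.004)), (np.float64(0.53), np.float64(0.049)), (np.float64(0.56), np.float64(0.035)), (np.float64(0.59), np.float64(0.043)), (np.float64(0.62), np.float64(0.029)), (np.float64(0.65), np.float64(0.057)), (np.float64(0.68), np.float64(0.074)), (np.float64(0.71), np.float64(0.038)), (np.float64(0.74), np.float64(0.033)), (np.float64(0.77), np.float64(0.04)), (np.float64(0.8), np.float64(0.046)), (np.float64(0.83), np.float64(0.044))]
```

```bash
python3 - <<'E'
from h import *
for cam in("top0.npz","side0.npz"):
    p,d,M,R,t=load(cam); W=cloud(d,M,R,t)
    dz=.0065 if cam[0]=='t' else .001
    z=W[...,2]-dz
    m=(z>.015)&(z<.026)&(W[...,0]>.52)&(W[...,0]<.64)&(W[...,1]>-.16)&(W[...,1]<.1)
    n,l,s,_=cv2.connectedComponentsWithStats(m.astype(np.uint8)); k=1+np.argmax(s[1:,4]); P=W[l==k]
    print(cam,len(P),np.median(P[:,2]),cv2.minAreaRect((P[:,:2]*1000).astype(np.float32)))
    # rectify at z=0.02
    x0,y0=.66,.12; sc=2000; H=np.zeros((320,560,3),np.uint8)
    gx,gy=np.meshgrid(np.arange(560),np.arange(320)); X=np.stack([x0-gy/sc,y0-gx/sc,np.full(gx.shape,.02)],-1)
    C=X@R.T+t; mu=(C[...,0]/C[...,2]*M[0,0]+M[0,2]).astype(np.float32); mv=(C[...,1]/C[...,2]*M[1,1]+M[1,2]).astype(np.float32)
    I=cv2.remap(p[:,:,::-1].copy(),mu,mv,cv2.INTER_CUBIC)
    c,s_=np.cos(np.radians(86.94)),np.sin(np.radians(86.94)); o=np.array([.580,-.0304])
    for a,r in((-.0885,.0165),(-.0415,.0205),(.0135,.0245),(.0765,.0285)):
        q=o+a*np.array([c,s_]); px=(int((y0-q[1])*sc),int((x0-q[0])*sc))
        cv2.circle(I,px,int((r+.004)*sc),(0,255,0),1); cv2.circle(I,px,int(r*sc),(0,0,255),1)
    cv2.imwrite(f"pics/rect_{cam[:3]}.png",I)
E
```

```text
top0.npz 318 0.023104743924804876 ((578.326904296875, -57.525970458984375), (168.34280395507812, 71.623291015625), 87.14398193359375)
side0.npz 490 0.019492917625316748 ((580.733642578125, -26.613204956054688), (230.26931762695312, 71.9624252319336), 86.87530517578125)
```

```bash
python3 -c "
import cv2,numpy as np
cv2.imwrite('pics/rect.png',np.vstack([cv2.imread('pics/rect_top.png')[:290],cv2.imread('pics/rect_sid.png')[:290]]))"
```

```text
(no output)
```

View pics/rect.png

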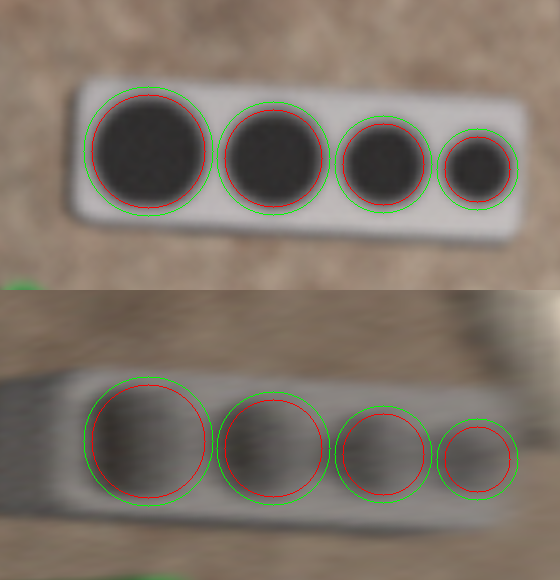

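Emit:
step_arm:
  plan:
    - {"wz": -1, "tz": -0.5}
    - {"wz": -1, "tz": -0.5}
    - {"wz": -1, "tz": -0.5}
    - {"wz": -1, "tz": -0.5}
    - {"wz": -1, "tz": -0.5}
    - {"wz": -1, "tz": -0.5}
    - {"wz": -1}
    - {"wz": -1}
    - {"wz": -1}
    - {"wz": -1}
  force: 30

```text
invalid input at $.plan[0]: expected keys wx, wy, wz, tx, ty, tz, hand
```

```bash
cat > go.py <<'E'
import sys
from h import *
from cell import arm
T={"s28":(.5367,.2183),"s36":(.4675,.3167),"s44":(.3655,.2715),"s52":(.4268,.1702),
"p52":(.5848,.0471),"p44":(.5814,-.0158),"p36":(.5785,-.0707),"p28":(.5760,-.1177)}
s=arm.observe(); R=Ro.from_rotvec(s["ee_rot"]).as_matrix(); p=s["position"]
yaw=np.degrees(np.arctan2(R[1,1],R[0,1]))
print("t%.2f"%s["clock"],"p",p.round(4),"yaw",yaw.round(2),"z",R[:,2].round(3),"F",s["force"].round(1),"w",round(s["width"],3),"q",s["joints"].round(2))
if len(sys.argv)>2:
    # target TCP
    q=np.array([*T[sys.argv[1]],float(sys.argv[2])])
    Rt=Ro.from_euler('z',-3.06,degrees=True).as_matrix()@np.array([[0,1,0],[1,0,0],[0,0,-1.]])
    print("tool delta cm (as is)",(R.T@(q-p)*100).round(2)," wvec units",(Ro.from_matrix(R.T@Rt).as_rotvec(degrees=True)/6).round(2))
E
python3 go.py s28 0.2
```

```text
t0.15 p [ 0.2431 -0.5754  0.2481] yaw -67.1 z [-0.001  0.001 -1.   ] F [-0.3  0.5 -0.3] w 0.997 q [ 1.07  0.44  0.02  1.57 -0.01  1.13 -0.08]
tool delta cm (as is) [ 57.94 -61.68   4.88]  wvec units [-1.000e-02 -1.000e-02 -1.067e+01]
```

Emit:
step_arm:
  plan:
    - {"wx": 0, "wy": 0, "wz": -1, "tx": 0, "ty": 0, "tz": -0.5, "hand": 1}
    - {"wx": 0, "wy": 0, "wz": -1, "tx": 0, "ty": 0, "tz": -0.5, "hand": 1}
    - {"wx": 0, "wy": 0, "wz": -1, "tx": 0, "ty": 0, "tz": -0.5, "hand": 1}
    - {"wx": 0, "wy": 0, "wz": -1, "tx": 0, "ty": 0, "tz": -0.5, "hand": 1}
    - {"wx": 0, "wy": 0, "wz": -1, "tx": 0, "ty": 0, "tz": -0.5, "hand": 1}
    - {"wx": 0, "wy": 0, "wz": -1, "tx": 0, "ty": 0, "tz": -0.5, "hand": 1}
    - {"wx": 0, "wy": 0, "wz": -1, "tx": 0, "ty": 0, "tz": 0, "hand": 1}
    - {"wx": 0, "wy": 0, "wz": -1, "tx": 0, "ty": 0, "tz": 0, "hand": 1}
    - {"wx": 0, "wy": 0, "wz": -1, "tx": 0, "ty": 0, "tz": 0, "hand": 1}
    - {"wx": 0, "wy": 0, "wz": -1, "tx": 0, "ty": 0, "tz": 0, "hand": 1}
  force: 30

```text
clock: 0.98
position: [0.2431, -0.5756, 0.2784]
ee_rot: [-2.349, -2.085, -0.0]
force: [0.3, -0.0, 0.0]
width: 1.0
```

```bash
python3 go.py s28 0.25
```

```text
t0.98 p [ 0.2431 -0.5756  0.2784] yaw -6.8 z [-0.     0.001 -1.   ] F [ 0.3 -0.   0. ] w 1.0 q [ 1.22  0.43 -0.2   1.52  0.09  1.21  0.89]
tool delta cm (as is) [82.3  19.75  2.88]  wvec units [-0.   -0.01 -0.62]
```

Emit:
step_arm:
  plan:
    - {"wx": 0, "wy": 0, "wz": -0.62, "tx": 2, "ty": 2, "tz": 0, "hand": 1}
    - {"wx": 0, "wy": 0, "wz": 0, "tx": 3.5, "ty": 2.2, "tz": 0, "hand": 1}
    - {"wx": 0, "wy": 0, "wz": 0, "tx": 3.5, "ty": 2.2, "tz": 0, "hand": 1}
    - {"wx": 0, "wy": 0, "wz": 0, "tx": 3.5, "ty": 2.2, "tz": 0, "hand": 1}
    - {"wx": 0, "wy": 0, "wz": 0, "tx": 3.5, "ty": 2.2, "tz": 0, "hand": 1}
    - {"wx": 0, "wy": 0, "wz": 0, "tx": 3.5, "ty": 2.2, "tz": 0, "hand": 1}
    - {"wx": 0, "wy": 0, "wz": 0, "tx": 3.5, "ty": 2.2, "tz": 0, "hand": 1}
    - {"wx": 0, "wy": 0, "wz": 0, "tx": 3.5, "ty": 2.2, "tz": 0, "hand": 1}
    - {"wx": 0, "wy": 0, "wz": 0, "tx": 3.5, "ty": 2.2, "tz": 0, "hand": 1}
    - {"wx": 0, "wy": 0, "wz": 0, "tx": 3.5, "ty": 2.2, "tz": 0, "hand": 1}

```text
clock: 1.82
position: [0.4824, -0.2538, 0.2787]
ee_rot: [2.286, 2.155, -0.0]
force: [1.6, -0.4, 0.2]
width: 1.0
```

```bash
python3 go.py s28 0.25
```

```text
t1.82 p [ 0.4824 -0.2538  0.2787] yaw -3.4 z [-0. -0. -1.] F [ 1.6 -0.4  0.2] w 1.0 q [ 0.68  0.31 -0.38  1.7   0.12  1.15  0.21]
tool delta cm (as is) [47.45  2.63  2.86]  wvec units [-0.    0.   -0.06]
```

Emit:
step_arm:
  plan:
    - {"wx": 0, "wy": 0, "wz": -0.06, "tx": 4, "ty": 0.5, "tz": 0, "hand": 1}
    - {"wx": 0, "wy": 0, "wz": 0, "tx": 4.1, "ty": 0.5, "tz": 0, "hand": 1}
    - {"wx": 0, "wy": 0, "wz": 0, "tx": 4.1, "ty": 0.5, "tz": 0, "hand": 1}
    - {"wx": 0, "wy": 0, "wz": 0, "tx": 4.1, "ty": 0.5, "tz": 0, "hand": 1}
    - {"wx": 0, "wy": 0, "wz": 0, "tx": 4.1, "ty": 0.5, "tz": 0, "hand": 1}
    - {"wx": 0, "wy": 0, "wz": 0, "tx": 4.1, "ty": 0, "tz": 0, "hand": 1}
    - {"wx": 0, "wy": 0, "wz": 0, "tx": 4.1, "ty": 0, "tz": 0, "hand": 1}
    - {"wx": 0, "wy": 0, "wz": 0, "tx": 4.1, "ty": 0, "tz": 0, "hand": 1}
    - {"wx": 0, "wy": 0, "wz": 0, "tx": 4.1, "ty": 0, "tz": 0, "hand": 1}
    - {"wx": 0, "wy": 0, "wz": 0, "tx": 4, "ty": 0, "tz": 0, "hand": 1}

```text
clock: 2.65
position: [0.5281, 0.1525, 0.2786]
ee_rot: [2.279, 2.162, -0.0]
force: [0.8, -0.4, -0.0]
width: 0.999
```

```bash
python3 go.py s28 0.25; python3 - <<'E'
from cell import arm
import cv2,numpy as np
c=arm.calibration("wrist");p,d=arm.get_image("wrist")
cv2.imwrite("pics/w1.png",p[:,:,::-1]); np.savez("w1.npz",p=p,d=d,**c)
E
```

```text
t2.65 p [0.5281 0.1525 0.2786] yaw -3.02 z [-0. -0. -1.] F [ 0.8 -0.4 -0. ] w 0.999 q [ 0.04  0.35 -0.55  1.68  0.19  1.17 -0.62]
tool delta cm (as is) [6.62 0.51 2.86]  wvec units [-0.    0.    0.01]
```

View pics/w1.png

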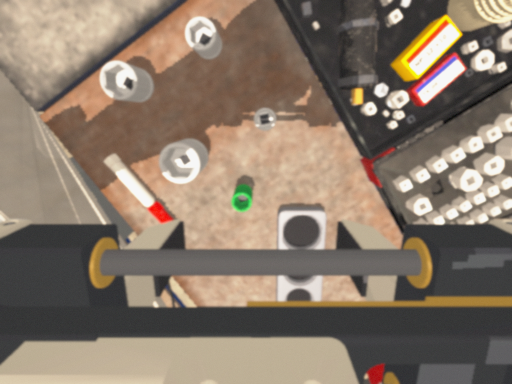

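```bash
python3 - <<'E'
from h import *
p,d,M,R,t=load("w1.npz"); W=cloud(d,M,R,t)
print("table",np.median(W[120:180,300:330,2]))
for n,h,r,c in[("28",.05,.014,(.5367,.2183)),("36",.054,.018,(.4675,.3167)),("44",.058,.022,(.3655,.2715)),("52",.064,.026,(.4268,.1702))]:
    m=(np.hypot(W[...,0]-c[0],W[...,1]-c[1])<.05)&(W[...,2]>.012); P=W[m]; top=P[P[:,2]>P[:,2].max()-.01]
    (cx,cy),rr=cv2.minEnclosingCircle((top[:,:2]*1000).astype(np.float32))
    print(n,len(top),P[:,2].max().round(3),round(cx/1000,4),round(cy/1000,4),round(rr,1), proj([*c,h],M,R,t).round(1))
I=cv2.resize(p[:235,80:360,::-1].copy(),None,fx=2.8,fy=2.5) 
I=cv2.resize(p[:235,80:360,::-1].copy(),None,fx=2.5,fy=2.5,interpolation=cv2.INTER_CUBIC)
for h,r,c in[(.05,.014,(.5367,.2183)),(.054,.018,(.4675,.3167)),(.058,.022,(.3655,.2715)),(.064,.026,(.4268,.1702)),(.02,.0285,(.5848,.0471))]:
    pts=np.array([proj([c[0]+r*np.cos(a),c[1]+r*np.sin(a),h],M,R,t) for a in np.linspace(0,6.28,40)])
    cv2.polylines(I,[((pts-[80,0]+.5)*2.5).astype(int)],True,(0,0,255),1)
cv2.imwrite("pics/w1c.png",I)
E
```

```text
table -0.0010731425737180692
28 1804 0.414 0.5312 0.2238 0.0 [264.7 118.7]
36 503 0.055 0.4676 0.3167 18.1 [200.3  33.3]
44 615 0.059 0.3657 0.2715 22.5 [117.5  80. ]
52 975 0.365 0.4707 0.179 5.5 [178.9 163.3]
```

View pics/w1c.png

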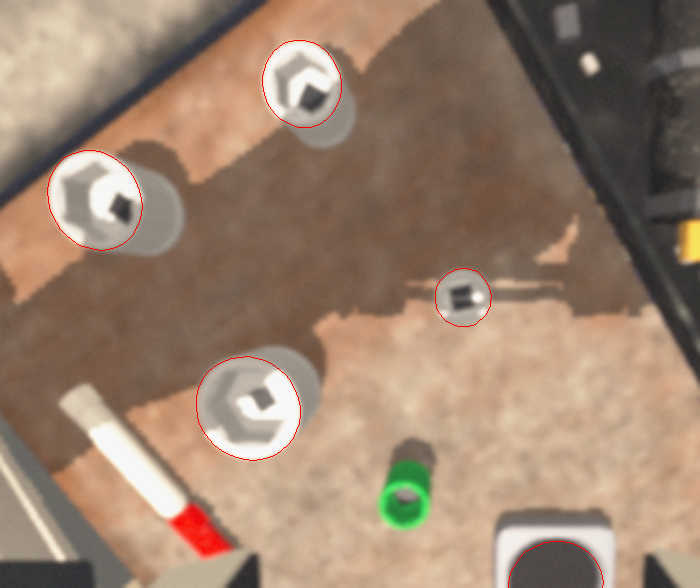

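Emit:
step_arm:
  plan:
    - {"wx": 0, "wy": 0, "wz": 0, "tx": 3.3, "ty": 0.25, "tz": 0, "hand": 0.7}
    - {"wx": 0, "wy": 0, "wz": 0, "tx": 3.32, "ty": 0.26, "tz": 0, "hand": 0.7}
    - {"wx": 0, "wy": 0, "wz": 0, "tx": 0, "ty": 0, "tz": 3, "hand": 0.7}
    - {"wx": 0, "wy": 0, "wz": 0, "tx": 0, "ty": 0, "tz": 4, "hand": 0.7}
    - {"wx": 0, "wy": 0, "wz": 0, "tx": 0, "ty": 0, "tz": 4, "hand": 0.7}
    - {"wx": 0, "wy": 0, "wz": 0, "tx": 0, "ty": 0, "tz": 3, "hand": 0.7}
    - {"wx": 0, "wy": 0, "wz": 0, "tx": 0, "ty": 0, "tz": 1.5, "hand": 0.7}
    - {"wx": 0, "wy": 0, "wz": 0, "tx": 0, "ty": 0, "tz": 0, "hand": 0.7}
    - {"wx": 0, "wy": 0, "wz": 0, "tx": 0, "ty": 0, "tz": 0, "hand": 0.7}
    - {"wx": 0, "wy": 0, "wz": 0, "tx": 0, "ty": 0, "tz": 0, "hand": 0.7}

```text
clock: 3.53
position: [0.5378, 0.2168, 0.125]
ee_rot: [2.279, 2.162, 0.003]
force: [-0.4, 0.0, 0.6]
width: 0.702
```

```bash
python3 go.py s28 0.039
```

```text
t3.53 p [0.5378 0.2168 0.125 ] yaw -3.02 z [ 0.002  0.001 -1.   ] F [-0.4  0.   0.6] w 0.702 q [-0.12  0.55 -0.51  1.79  0.33  0.88 -0.83]
tool delta cm (as is) [ 0.14 -0.13  8.6 ]  wvec units [ 0.01 -0.01  0.01]
```

Emit:
step_arm:
  plan:
    - {"wx": 0, "wy": 0, "wz": 0, "tx": 0.14, "ty": -0.13, "tz": 2, "hand": 0.7}
    - {"wx": 0, "wy": 0, "wz": 0, "tx": 0, "ty": 0, "tz": 3, "hand": 0.7}
    - {"wx": 0, "wy": 0, "wz": 0, "tx": 0, "ty": 0, "tz": 2, "hand": 0.7}
    - {"wx": 0, "wy": 0, "wz": 0, "tx": 0, "ty": 0, "tz": 1, "hand": 0.7}
    - {"wx": 0, "wy": 0, "wz": 0, "tx": 0, "ty": 0, "tz": 0.6, "hand": 0.7}
    - {"wx": 0, "wy": 0, "wz": 0, "tx": 0, "ty": 0, "tz": 0, "hand": 0.7}
    - {"wx": 0, "wy": 0, "wz": 0, "tx": 0, "ty": 0, "tz": 0, "hand": 0.7}
    - {"wx": 0, "wy": 0, "wz": 0, "tx": 0, "ty": 0, "tz": 0, "hand": 0.5}
    - {"wx": 0, "wy": 0, "wz": 0, "tx": 0, "ty": 0, "tz": 0, "hand": 0.3}
    - {"wx": 0, "wy": 0, "wz": 0, "tx": 0, "ty": 0, "tz": 0, "hand": 0.2}

```text
clock: 4.37
position: [0.5364, 0.218, 0.0386]
ee_rot: [2.279, 2.162, 0.002]
force: [0.4, -0.2, -0.0]
width: 0.528
```

```bash
python3 go.py s28 0.039
```

```text
t4.37 p [0.5364 0.218  0.0386] yaw -3.03 z [ 0.001  0.    -1.   ] F [ 0.4 -0.2 -0. ] w 0.528 q [-0.17  0.66 -0.45  1.86  0.42  0.72 -0.9 ]
tool delta cm (as is) [ 0.03  0.03 -0.04]  wvec units [ 0.01 -0.01  0.01]
```

Emit:
step_arm:
  plan:
    - {"wx": 0, "wy": 0, "wz": 0, "tx": 0, "ty": 0, "tz": 0, "hand": 0.2}
    - {"wx": 0, "wy": 0, "wz": 0, "tx": 0, "ty": 0, "tz": 0, "hand": 0.2}
    - {"wx": 0, "wy": 0, "wz": 0, "tx": 0, "ty": 0, "tz": 0, "hand": 0.2}
    - {"wx": 0, "wy": 0, "wz": 0, "tx": 0, "ty": 0, "tz": 0, "hand": 0.2}
    - {"wx": 0, "wy": 0, "wz": 0, "tx": 0, "ty": 0, "tz": 0, "hand": 0.2}
    - {"wx": 0, "wy": 0, "wz": 0, "tx": 0, "ty": 0, "tz": 0, "hand": 0.2}
    - {"wx": 0, "wy": 0, "wz": 0, "tx": 0, "ty": 0, "tz": -1, "hand": 0.2}
    - {"wx": 0, "wy": 0, "wz": 0, "tx": 0, "ty": 0, "tz": -3, "hand": 0.2}
    - {"wx": 0, "wy": 0, "wz": 0, "tx": 0, "ty": 0, "tz": -4, "hand": 0.2}
    - {"wx": 0, "wy": 0, "wz": 0, "tx": 0, "ty": 0, "tz": -3, "hand": 0.2}

```text
clock: 5.2
position: [0.5355, 0.2182, 0.1502]
ee_rot: [-2.278, -2.163, -0.0]
force: [0.2, 1.6, -0.1]
width: 0.299
```

```bash
python3 go.py p28 0.15
```

```text
t5.20 p [0.5355 0.2182 0.1502] yaw -2.98 z [-0.     0.001 -1.   ] F [ 0.2  1.6 -0.1] w 0.299 q [-0.11  0.52 -0.52  1.77  0.31  0.93 -0.82]
tool delta cm (as is) [-3.333e+01  5.790e+00  1.000e-02]  wvec units [-0.   -0.    0.01]
```

Emit:
step_arm:
  plan:
    - {"wx": 0, "wy": 0, "wz": 0, "tx": -3, "ty": 0.5, "tz": 0, "hand": 0.2}
    - {"wx": 0, "wy": 0, "wz": 0, "tx": -4, "ty": 0.7, "tz": 0, "hand": 0.2}
    - {"wx": 0, "wy": 0, "wz": 0, "tx": -4, "ty": 0.7, "tz": 0, "hand": 0.2}
    - {"wx": 0, "wy": 0, "wz": 0, "tx": -4, "ty": 0.7, "tz": 0, "hand": 0.2}
    - {"wx": 0, "wy": 0, "wz": 0, "tx": -4, "ty": 0.7, "tz": 0, "hand": 0.2}
    - {"wx": 0, "wy": 0, "wz": 0, "tx": -4, "ty": 0.7, "tz": 0, "hand": 0.2}
    - {"wx": 0, "wy": 0, "wz": 0, "tx": -4, "ty": 0.7, "tz": 0, "hand": 0.2}
    - {"wx": 0, "wy": 0, "wz": 0, "tx": -4, "ty": 0.7, "tz": 0, "hand": 0.2}
    - {"wx": 0, "wy": 0, "wz": 0, "tx": -2.3, "ty": 0.4, "tz": 0, "hand": 0.2}
    - {"wx": 0, "wy": 0, "wz": 0, "tx": 0, "ty": 0, "tz": 0, "hand": 0.2}

```text
clock: 6.03
position: [0.5758, -0.1258, 0.1477]
ee_rot: [2.287, 2.15, -0.005]
force: [-0.6, -1.0, -1.2]
width: 0.297
```

```bash
python3 go.py p28 0.047;python3 - <<'E'
from cell import arm
import cv2,numpy as np
c=arm.calibration("wrist");p,d=arm.get_image("wrist")
p2,d2=arm.get_image("top")
cv2.imwrite("pics/w2.png",np.hstack([p[:,100:420,::-1],cv2.resize(p2[120:240,220:370,::-1],(480,384),interpolation=cv2.INTER_CUBIC)]))
E
```

```text
t6.03 p [ 0.5758 -0.1258  0.1477] yaw -3.53 z [-0.001 -0.004 -1.   ] F [-0.6 -1.  -1.2] w 0.297 q [ 0.46  0.53 -0.48  1.75  0.3   0.94 -0.21]
tool delta cm (as is) [ 0.84 -0.02 10.06]  wvec units [-0.01  0.03 -0.08]
```

View pics/w2.png

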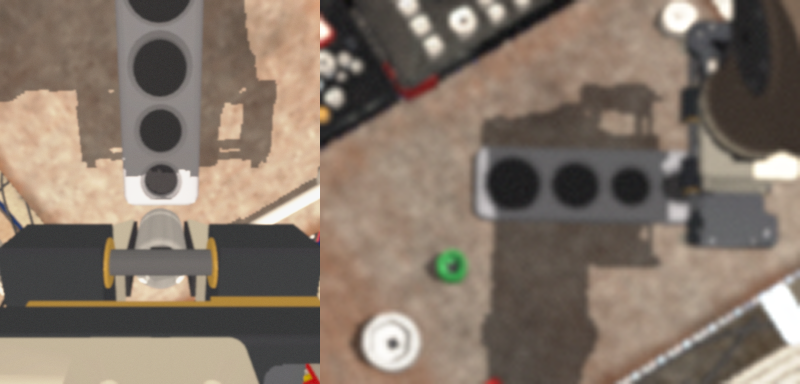

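```bash
python3 go.py p28 0.047
```

```text
t6.13 p [ 0.5758 -0.1189  0.1479] yaw -3.17 z [-0.  0. -1.] F [-0.3  1.  -0.5] w 0.3 q [ 0.45  0.53 -0.49  1.75  0.3   0.94 -0.21]
tool delta cm (as is) [ 0.12  0.02 10.09]  wvec units [-0.   -0.   -0.02]
```

Emit:
step_arm:
  plan:
    - {"wx": 0, "wy": 0, "wz": 0, "tx": 0.12, "ty": 0, "tz": 2, "hand": 0.2}
    - {"wx": 0, "wy": 0, "wz": 0, "tx": 0, "ty": 0, "tz": 2.5, "hand": 0.2}
    - {"wx": 0, "wy": 0, "wz": 0, "tx": 0, "ty": 0, "tz": 2, "hand": 0.2}
    - {"wx": 0, "wy": 0, "wz": 0, "tx": 0, "ty": 0, "tz": 1, "hand": 0.2}
    - {"wx": 0, "wy": 0, "wz": 0, "tx": 0, "ty": 0, "tz": 0.5, "hand": 0.2}
    - {"wx": 0, "wy": 0, "wz": 0, "tx": 0, "ty": 0, "tz": 0, "hand": 0.2}
    - {"wx": 0, "wy": 0, "wz": 0, "tx": 0, "ty": 0, "tz": 0, "hand": 0.2}
    - {"wx": 0, "wy": 0, "wz": 0, "tx": 0, "ty": 0, "tz": 0, "hand": 0.2}
    - {"wx": 0, "wy": 0, "wz": 0, "tx": 0, "ty": 0, "tz": 0, "hand": 0.2}
    - {"wx": 0, "wy": 0, "wz": 0, "tx": 0, "ty": 0, "tz": 0, "hand": 0.2}

```text
clock: 6.97
position: [0.5768, -0.1167, 0.0686]
ee_rot: [2.278, 2.161, 0.001]
force: [0.7, 0.0, -2.1]
width: 0.3
```

```bash
python3 go.py p28 0.047; python3 - <<'E'
from h import *
from cell import arm
c=arm.calibration("side");p,d=arm.get_image("side")
np.savez("s2.npz",p=p,d=d,**c)
cv2.imwrite("pics/s2.png",cv2.resize(p[120:240,180:340,::-1],None,fx=4,fy=4,interpolation=cv2.INTER_CUBIC))
E
```

```text
t6.97 p [ 0.5768 -0.1167  0.0686] yaw -3.02 z [ 0.001 -0.    -1.   ] F [ 0.7  0.  -2.1] w 0.3 q [ 0.42  0.62 -0.44  1.82  0.36  0.78 -0.27]
tool delta cm (as is) [-0.11 -0.08  2.16]  wvec units [0.01 0.   0.01]
```

View pics/s2.png

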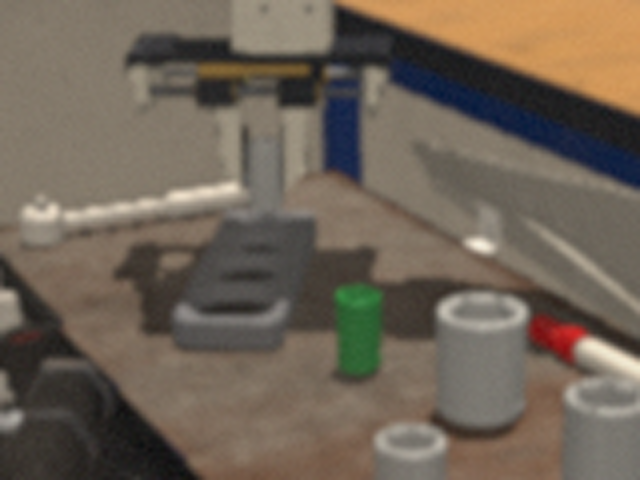

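Emit:
step_arm:
  plan:
    - {"wx": 0, "wy": 0, "wz": 0, "tx": -0.1, "ty": -0.08, "tz": 0, "hand": 0.2}
    - {"wx": 0, "wy": 0, "wz": 0, "tx": 0, "ty": 0, "tz": 0.4, "hand": 0.2}
    - {"wx": 0, "wy": 0, "wz": 0, "tx": 0, "ty": 0, "tz": 0.4, "hand": 0.2}
    - {"wx": 0, "wy": 0, "wz": 0, "tx": 0, "ty": 0, "tz": 0.4, "hand": 0.2}
    - {"wx": 0, "wy": 0, "wz": 0, "tx": 0, "ty": 0, "tz": 0.4, "hand": 0.2}
    - {"wx": 0, "wy": 0, "wz": 0, "tx": 0, "ty": 0, "tz": 0.3, "hand": 0.2}
    - {"wx": 0, "wy": 0, "wz": 0, "tx": 0, "ty": 0, "tz": 0.2, "hand": 0.2}
    - {"wx": 0, "wy": 0, "wz": 0, "tx": 0, "ty": 0, "tz": 0, "hand": 0.2}
    - {"wx": 0, "wy": 0, "wz": 0, "tx": 0, "ty": 0, "tz": 0, "hand": 0.2}
    - {"wx": 0, "wy": 0, "wz": 0, "tx": 0, "ty": 0, "tz": 0, "hand": 0.2}

```text
clock: 7.85
position: [0.5755, -0.1175, 0.0468]
ee_rot: [2.279, 2.162, 0.0]
force: [-0.1, 0.6, -1.8]
width: 0.298
```

```bash
python3 go.py p28 0.047
```

```text
t7.85 p [ 0.5755 -0.1175  0.0468] yaw -3.02 z [ 0. -0. -1.] F [-0.1  0.6 -1.8] w 0.298 q [ 0.41  0.65 -0.43  1.83  0.38  0.74 -0.28]
tool delta cm (as is) [-0.01  0.05 -0.02]  wvec units [0.   0.   0.01]
```

Emit:
step_arm:
  plan:
    - {"wx": 0, "wy": 0, "wz": 0, "tx": 0, "ty": 0, "tz": 0, "hand": 0.5}
    - {"wx": 0, "wy": 0, "wz": 0, "tx": 0, "ty": 0, "tz": 0, "hand": 0.6}
    - {"wx": 0, "wy": 0, "wz": 0, "tx": 0, "ty": 0, "tz": 0, "hand": 0.6}
    - {"wx": 0, "wy": 0, "wz": 0, "tx": 0, "ty": 0, "tz": 0, "hand": 0.6}
    - {"wx": 0, "wy": 0, "wz": 0, "tx": 0, "ty": 0, "tz": 0, "hand": 0.6}
    - {"wx": 0, "wy": 0, "wz": 0, "tx": 0, "ty": 0, "tz": -1, "hand": 0.6}
    - {"wx": 0, "wy": 0, "wz": 0, "tx": 0, "ty": 0, "tz": -3, "hand": 0.6}
    - {"wx": 0, "wy": 0, "wz": 0, "tx": 0, "ty": 0, "tz": -4, "hand": 0.8}
    - {"wx": 0, "wy": 0, "wz": 0, "tx": 0, "ty": 0, "tz": -4, "hand": 0.8}
    - {"wx": 0, "wy": 0, "wz": 0, "tx": 1, "ty": 0, "tz": -2, "hand": 0.8}

```text
clock: 8.68
position: [0.5775, -0.1094, 0.192]
ee_rot: [2.278, 2.156, 0.004]
force: [1.3, 0.1, -0.0]
width: 0.763
```

```bash
python3 go.py s36 0.16; python3 - <<'E'
from h import *
from cell import arm
p,d=arm.get_image("side")
cv2.imwrite("pics/s3.png",cv2.resize(p[120:240,180:340,::-1],None,fx=4,fy=4,interpolation=cv2.INTER_CUBIC))
E
```

```text
t8.68 p [ 0.5775 -0.1094  0.192 ] yaw -3.16 z [ 0.005 -0.002 -1.   ] F [ 1.3  0.1 -0. ] w 0.763 q [ 0.45  0.48 -0.51  1.71  0.27  1.02 -0.2 ]
tool delta cm (as is) [ 41.94 -13.34   3.08]  wvec units [ 0.05  0.01 -0.02]
```

View pics/s3.png

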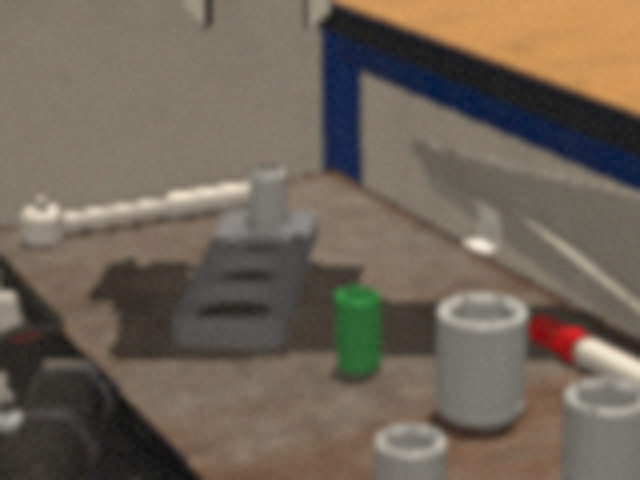

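Emit:
step_arm:
  plan:
    - {"wx": 0, "wy": 0, "wz": 0, "tx": 2, "ty": -0.6, "tz": 0, "hand": 0.8}
    - {"wx": 0, "wy": 0, "wz": 0, "tx": 3.9, "ty": -1.2, "tz": 0, "hand": 0.8}
    - {"wx": 0, "wy": 0, "wz": 0, "tx": 3.9, "ty": -1.2, "tz": 0, "hand": 0.8}
    - {"wx": 0, "wy": 0, "wz": 0, "tx": 3.9, "ty": -1.2, "tz": 0, "hand": 0.8}
    - {"wx": 0, "wy": 0, "wz": 0, "tx": 3.9, "ty": -1.2, "tz": 0, "hand": 0.8}
    - {"wx": 0, "wy": 0, "wz": 0, "tx": 3.9, "ty": -1.2, "tz": 0, "hand": 0.8}
    - {"wx": 0, "wy": 0, "wz": 0, "tx": 3.9, "ty": -1.2, "tz": 0, "hand": 0.8}
    - {"wx": 0, "wy": 0, "wz": 0, "tx": 3.9, "ty": -1.2, "tz": 0, "hand": 0.8}
    - {"wx": 0, "wy": 0, "wz": 0, "tx": 3.9, "ty": -1.2, "tz": 0, "hand": 0.8}
    - {"wx": 0, "wy": 0, "wz": 0, "tx": 3.9, "ty": -1.2, "tz": 0, "hand": 0.8}

```text
clock: 9.57
position: [0.4807, 0.2707, 0.1873]
ee_rot: [2.279, 2.162, 0.001]
force: [1.3, 0.8, 0.4]
width: 0.801
```

```bash
python3 go.py s36 0.12
```

```text
t9.57 p [0.4807 0.2707 0.1873] yaw -3.02 z [ 0.001 -0.    -1.   ] F [1.3 0.8 0.4] w 0.801 q [-0.18  0.45 -0.59  1.79  0.29  0.99 -0.94]
tool delta cm (as is) [ 4.53 -1.57  6.73]  wvec units [ 0.01 -0.    0.01]
```

Emit:
step_arm:
  plan:
    - {"wx": 0, "wy": 0, "wz": 0, "tx": 3, "ty": -1, "tz": 0, "hand": 0.8}
    - {"wx": 0, "wy": 0, "wz": 0, "tx": 1.5, "ty": -0.55, "tz": 0, "hand": 0.8}
    - {"wx": 0, "wy": 0, "wz": 0, "tx": 0, "ty": 0, "tz": 2, "hand": 0.8}
    - {"wx": 0, "wy": 0, "wz": 0, "tx": 0, "ty": 0, "tz": 3, "hand": 0.8}
    - {"wx": 0, "wy": 0, "wz": 0, "tx": 0, "ty": 0, "tz": 1.5, "hand": 0.8}
    - {"wx": 0, "wy": 0, "wz": 0, "tx": 0, "ty": 0, "tz": 0, "hand": 0.8}
    - {"wx": 0, "wy": 0, "wz": 0, "tx": 0, "ty": 0, "tz": 0, "hand": 0.8}
    - {"wx": 0, "wy": 0, "wz": 0, "tx": 0, "ty": 0, "tz": 0, "hand": 0.8}
    - {"wx": 0, "wy": 0, "wz": 0, "tx": 0, "ty": 0, "tz": 0, "hand": 0.8}
    - {"wx": 0, "wy": 0, "wz": 0, "tx": 0, "ty": 0, "tz": 0, "hand": 0.8}

```text
clock: 10.4
position: [0.4692, 0.3151, 0.1231]
ee_rot: [2.279, 2.162, 0.003]
force: [0.0, 0.1, 0.1]
width: 0.801
```

```bash
python3 go.py s36 0.039
```

```text
t10.40 p [0.4692 0.3151 0.1231] yaw -3.04 z [ 0.002  0.001 -1.   ] F [0.  0.1 0.1] w 0.801 q [-0.29  0.54 -0.56  1.83  0.36  0.87 -1.07]
tool delta cm (as is) [ 0.14 -0.19  8.41]  wvec units [ 0.02 -0.01  0.  ]
```

Emit:
step_arm:
  plan:
    - {"wx": 0, "wy": 0, "wz": 0, "tx": 0.14, "ty": -0.18, "tz": 2, "hand": 0.8}
    - {"wx": 0, "wy": 0, "wz": 0, "tx": 0, "ty": 0, "tz": 3, "hand": 0.8}
    - {"wx": 0, "wy": 0, "wz": 0, "tx": 0, "ty": 0, "tz": 2, "hand": 0.8}
    - {"wx": 0, "wy": 0, "wz": 0, "tx": 0, "ty": 0, "tz": 1, "hand": 0.8}
    - {"wx": 0, "wy": 0, "wz": 0, "tx": 0, "ty": 0, "tz": 0.4, "hand": 0.8}
    - {"wx": 0, "wy": 0, "wz": 0, "tx": 0, "ty": 0, "tz": 0, "hand": 0.8}
    - {"wx": 0, "wy": 0, "wz": 0, "tx": 0, "ty": 0, "tz": 0, "hand": 0.8}
    - {"wx": 0, "wy": 0, "wz": 0, "tx": 0, "ty": 0, "tz": 0, "hand": 0.6}
    - {"wx": 0, "wy": 0, "wz": 0, "tx": 0, "ty": 0, "tz": 0, "hand": 0.5}
    - {"wx": 0, "wy": 0, "wz": 0, "tx": 0, "ty": 0, "tz": 0, "hand": 0.3}

```text
clock: 11.23
position: [0.4673, 0.3165, 0.0386]
ee_rot: [2.279, 2.162, 0.002]
force: [-0.1, -0.7, -0.4]
width: 0.633
```

```bash
python3 go.py s36 0.039
```

```text
t11.23 p [0.4673 0.3165 0.0386] yaw -3.03 z [ 0.001  0.001 -1.   ] F [-0.1 -0.7 -0.4] w 0.633 q [-0.34  0.65 -0.49  1.89  0.45  0.71 -1.15]
tool delta cm (as is) [ 0.02  0.02 -0.04]  wvec units [ 0.01 -0.01  0.01]
```

Emit:
step_arm:
  plan:
    - {"wx": 0, "wy": 0, "wz": 0, "tx": 0, "ty": 0, "tz": 0, "hand": 0.25}
    - {"wx": 0, "wy": 0, "wz": 0, "tx": 0, "ty": 0, "tz": 0, "hand": 0.25}
    - {"wx": 0, "wy": 0, "wz": 0, "tx": 0, "ty": 0, "tz": 0, "hand": 0.25}
    - {"wx": 0, "wy": 0, "wz": 0, "tx": 0, "ty": 0, "tz": 0, "hand": 0.25}
    - {"wx": 0, "wy": 0, "wz": 0, "tx": 0, "ty": 0, "tz": 0, "hand": 0.25}
    - {"wx": 0, "wy": 0, "wz": 0, "tx": 0, "ty": 0, "tz": 0, "hand": 0.25}
    - {"wx": 0, "wy": 0, "wz": 0, "tx": 0, "ty": 0, "tz": -1, "hand": 0.25}
    - {"wx": 0, "wy": 0, "wz": 0, "tx": 0, "ty": 0, "tz": -3, "hand": 0.25}
    - {"wx": 0, "wy": 0, "wz": 0, "tx": 0, "ty": 0, "tz": -4, "hand": 0.25}
    - {"wx": 0, "wy": 0, "wz": 0, "tx": 0, "ty": 0, "tz": -4, "hand": 0.25}

```text
clock: 12.07
position: [0.4655, 0.3156, 0.1586]
ee_rot: [-2.278, -2.162, 0.005]
force: [0.8, 0.8, -3.0]
width: 0.388
```

```bash
python3 go.py p36 0.15
```

```text
t12.07 p [0.4655 0.3156 0.1586] yaw -2.97 z [-0.003 -0.001 -1.   ] F [ 0.8  0.8 -3. ] w 0.388 q [-0.27  0.5  -0.58  1.8   0.33  0.95 -1.05]
tool delta cm (as is) [-37.99  13.29   0.88]  wvec units [-0.03  0.02  0.01]
```

Emit:
step_arm:
  plan:
    - {"wx": 0, "wy": 0, "wz": 0, "tx": -2.9, "ty": 1.05, "tz": 0, "hand": 0.25}
    - {"wx": 0, "wy": 0, "wz": 0, "tx": -3.9, "ty": 1.36, "tz": 0, "hand": 0.25}
    - {"wx": 0, "wy": 0, "wz": 0, "tx": -3.9, "ty": 1.36, "tz": 0, "hand": 0.25}
    - {"wx": 0, "wy": 0, "wz": 0, "tx": -3.9, "ty": 1.36, "tz": 0, "hand": 0.25}
    - {"wx": 0, "wy": 0, "wz": 0, "tx": -3.9, "ty": 1.36, "tz": 0, "hand": 0.25}
    - {"wx": 0, "wy": 0, "wz": 0, "tx": -3.9, "ty": 1.36, "tz": 0, "hand": 0.25}
    - {"wx": 0, "wy": 0, "wz": 0, "tx": -3.9, "ty": 1.36, "tz": 0, "hand": 0.25}
    - {"wx": 0, "wy": 0, "wz": 0, "tx": -3.9, "ty": 1.36, "tz": 0, "hand": 0.25}
    - {"wx": 0, "wy": 0, "wz": 0, "tx": -3.9, "ty": 1.36, "tz": 0, "hand": 0.25}
    - {"wx": 0, "wy": 0, "wz": 0, "tx": -3.9, "ty": 1.36, "tz": 0, "hand": 0.25}

```text
clock: 12.9
position: [0.5792, -0.0723, 0.1581]
ee_rot: [-2.278, -2.162, 0.0]
force: [-0.0, 0.3, -1.8]
width: 0.386
```

Emit:
step_arm:
  plan:
    - {"wx": 0, "wy": 0, "wz": 0, "tx": 0, "ty": 0, "tz": 0, "hand": 0.25}
    - {"wx": 0, "wy": 0, "wz": 0, "tx": 0, "ty": 0, "tz": 0, "hand": 0.25}
    - {"wx": 0, "wy": 0, "wz": 0, "tx": 0, "ty": 0, "tz": 1, "hand": 0.25}
    - {"wx": 0, "wy": 0, "wz": 0, "tx": 0, "ty": 0, "tz": 2, "hand": 0.25}
    - {"wx": 0, "wy": 0, "wz": 0, "tx": 0, "ty": 0, "tz": 1, "hand": 0.25}
    - {"wx": 0, "wy": 0, "wz": 0, "tx": 0, "ty": 0, "tz": 0, "hand": 0.25}
    - {"wx": 0, "wy": 0, "wz": 0, "tx": 0, "ty": 0, "tz": 0, "hand": 0.25}
    - {"wx": 0, "wy": 0, "wz": 0, "tx": 0, "ty": 0, "tz": 0, "hand": 0.25}
    - {"wx": 0, "wy": 0, "wz": 0, "tx": 0, "ty": 0, "tz": 0, "hand": 0.25}
    - {"wx": 0, "wy": 0, "wz": 0, "tx": 0, "ty": 0, "tz": 0, "hand": 0.25}

```text
clock: 13.73
position: [0.58, -0.0701, 0.1185]
ee_rot: [2.278, 2.162, 0.001]
force: [0.1, 0.3, -2.8]
width: 0.391
```

```bash
python3 go.py p36 0.047
```

```text
t13.73 p [ 0.58   -0.0701  0.1185] yaw -3.0 z [ 0.001 -0.    -1.   ] F [ 0.1  0.3 -2.8] w 0.391 q [ 0.38  0.56 -0.51  1.79  0.34  0.88 -0.33]
tool delta cm (as is) [-0.07 -0.16  7.15]  wvec units [0.01 0.   0.01]
```

Emit:
step_arm:
  plan:
    - {"wx": 0, "wy": 0, "wz": 0, "tx": -0.07, "ty": -0.17, "tz": 1.5, "hand": 0.25}
    - {"wx": 0, "wy": 0, "wz": 0, "tx": 0, "ty": 0, "tz": 2, "hand": 0.25}
    - {"wx": 0, "wy": 0, "wz": 0, "tx": 0, "ty": 0, "tz": 1, "hand": 0.25}
    - {"wx": 0, "wy": 0, "wz": 0, "tx": 0, "ty": 0, "tz": 0.5, "hand": 0.25}
    - {"wx": 0, "wy": 0, "wz": 0, "tx": 0, "ty": 0, "tz": 0.5, "hand": 0.25}
    - {"wx": 0, "wy": 0, "wz": 0, "tx": 0, "ty": 0, "tz": 0.5, "hand": 0.25}
    - {"wx": 0, "wy": 0, "wz": 0, "tx": 0, "ty": 0, "tz": 0.5, "hand": 0.25}
    - {"wx": 0, "wy": 0, "wz": 0, "tx": 0, "ty": 0, "tz": 0.4, "hand": 0.25}
    - {"wx": 0, "wy": 0, "wz": 0, "tx": 0, "ty": 0, "tz": 0.2, "hand": 0.25}
    - {"wx": 0, "wy": 0, "wz": 0, "tx": 0, "ty": 0, "tz": 0, "hand": 0.25}

```text
clock: 14.57
position: [0.5776, -0.0709, 0.0464]
ee_rot: [-2.279, -2.162, 0.001]
force: [-0.4, 0.4, -2.3]
width: 0.392
```

```bash
python3 go.py p36 0.047
```

```text
t14.57 p [ 0.5776 -0.0709  0.0464] yaw -3.02 z [-0. -0. -1.] F [-0.4  0.4 -2.3] w 0.392 q [ 0.35  0.65 -0.46  1.85  0.41  0.74 -0.39]
tool delta cm (as is) [ 0.03  0.08 -0.06]  wvec units [-0.    0.    0.01]
```

Emit:
step_arm:
  plan:
    - {"wx": 0, "wy": 0, "wz": 0, "tx": 0, "ty": 0, "tz": 0, "hand": 0.5}
    - {"wx": 0, "wy": 0, "wz": 0, "tx": 0, "ty": 0, "tz": 0, "hand": 0.65}
    - {"wx": 0, "wy": 0, "wz": 0, "tx": 0, "ty": 0, "tz": 0, "hand": 0.65}
    - {"wx": 0, "wy": 0, "wz": 0, "tx": 0, "ty": 0, "tz": 0, "hand": 0.65}
    - {"wx": 0, "wy": 0, "wz": 0, "tx": 0, "ty": 0, "tz": 0, "hand": 0.65}
    - {"wx": 0, "wy": 0, "wz": 0, "tx": 0, "ty": 0, "tz": -1, "hand": 0.65}
    - {"wx": 0, "wy": 0, "wz": 0, "tx": 0, "ty": 0, "tz": -3, "hand": 0.7}
    - {"wx": 0, "wy": 0, "wz": 0, "tx": 0, "ty": 0, "tz": -4, "hand": 0.9}
    - {"wx": 0, "wy": 0, "wz": 0, "tx": 0, "ty": 0, "tz": -4, "hand": 0.9}
    - {"wx": 0, "wy": 0, "wz": 0, "tx": 1, "ty": 0, "tz": -2, "hand": 0.9}

```text
clock: 15.4
position: [0.5799, -0.0625, 0.1921]
ee_rot: [2.278, 2.156, 0.005]
force: [0.5, -0.8, -0.6]
width: 0.863
```

```bash
python3 go.py s44 0.16; python3 - <<'E'
from h import *
from cell import arm
p,d=arm.get_image("side")
cv2.imwrite("pics/s4.png",cv2.resize(p[120:280,180:380,::-1],None,fx=3,fy=3,interpolation=cv2.INTER_CUBIC))
E
```

```text
t15.40 p [ 0.5799 -0.0625  0.1921] yaw -3.15 z [ 0.005 -0.001 -1.   ] F [ 0.5 -0.8 -0.6] w 0.863 q [ 0.4   0.48 -0.54  1.72  0.28  1.02 -0.3 ]
tool delta cm (as is) [ 32.18 -23.26   3.05]  wvec units [ 0.05  0.01 -0.02]
```

View pics/s4.png

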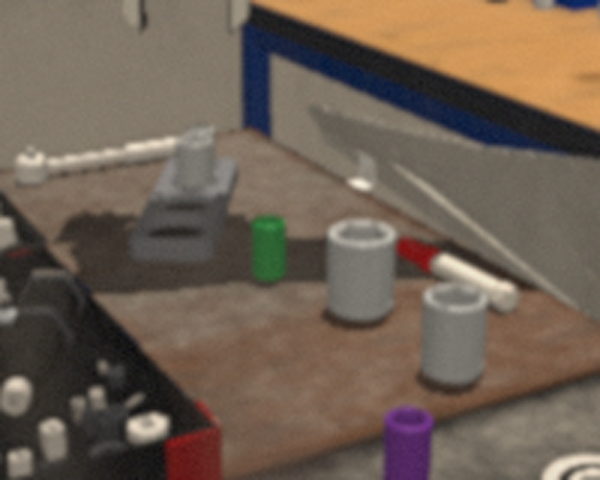

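```bash
python3 - <<'E'
from h import *
for f,dz in(("top0.npz",.0065),("side0.npz",.001)):
    p,d,M,R,t=load(f); W=cloud(d,M,R,t)
    for y in np.arange(.1,.38,.04):
        m=(abs(W[...,1]-y)<.02)&(W[...,2]-dz>.06)&(W[...,2]<.4)&(W[...,0]<.34)&(W[...,0]>.1)
        q=W[m]; print(f,round(y,2),len(q),q[:,0].max().round(3) if len(q) else'', q[:,2].max().round(3) if len(q) else '')
E
```

```text
top0.npz 0.1 114 0.251 0.106
top0.npz 0.14 107 0.233 0.116
top0.npz 0.18 112 0.214 0.124
top0.npz 0.22 141 0.199 0.135
top0.npz 0.26 209 0.188 0.146
top0.npz 0.3 248 0.177 0.152
top0.npz 0.34 245 0.158 0.161
top0.npz 0.38 151 0.138 0.171
side0.npz 0.1 185 0.255 0.101
side0.npz 0.14 254 0.237 0.11
side0.npz 0.18 331 0.217 0.119
side0.npz 0.22 426 0.202 0.129
side0.npz 0.26 572 0.191 0.138
side0.npz 0.3 732 0.18 0.147
side0.npz 0.34 964 0.164 0.156
side0.npz 0.38 1380 0.141 0.165
```

Emit:
step_arm:
  plan:
    - {"wx": 0, "wy": 0, "wz": 0, "tx": 2, "ty": -1.5, "tz": 0, "hand": 0.9}
    - {"wx": 0, "wy": 0, "wz": 0, "tx": 3.2, "ty": -2.3, "tz": 0, "hand": 0.9}
    - {"wx": 0, "wy": 0, "wz": 0, "tx": 3.2, "ty": -2.3, "tz": 0, "hand": 0.9}
    - {"wx": 0, "wy": 0, "wz": 0, "tx": 3.2, "ty": -2.3, "tz": 0, "hand": 0.9}
    - {"wx": 0, "wy": 0, "wz": 0, "tx": 3.2, "ty": -2.3, "tz": 0, "hand": 0.9}
    - {"wx": 0, "wy": 0, "wz": 0, "tx": 3.2, "ty": -2.3, "tz": 0, "hand": 0.9}
    - {"wx": 0, "wy": 0, "wz": 0, "tx": 3.2, "ty": -2.3, "tz": 0, "hand": 0.9}
    - {"wx": 0, "wy": 0, "wz": 0, "tx": 3.2, "ty": -2.3, "tz": 0, "hand": 0.9}
    - {"wx": 0, "wy": 0, "wz": 0, "tx": 3, "ty": -2.2, "tz": 0, "hand": 0.9}
    - {"wx": 0, "wy": 0, "wz": 0, "tx": 2.5, "ty": -1.8, "tz": 0, "hand": 0.9}

```text
clock: 16.28
position: [0.3763, 0.2512, 0.1874]
ee_rot: [2.277, 2.164, 0.001]
force: [0.4, 0.6, -0.0]
width: 0.901
```

```bash
python3 go.py s44 0.12
```

```text
t16.28 p [0.3763 0.2512 0.1874] yaw -2.91 z [ 0.001  0.001 -1.   ] F [ 0.4  0.6 -0. ] w 0.901 q [-0.14  0.31 -0.69  2.01  0.25  0.9  -1.01]
tool delta cm (as is) [ 1.96 -1.19  6.75]  wvec units [ 0.01 -0.01  0.03]
```

Emit:
step_arm:
  plan:
    - {"wx": 0, "wy": 0, "wz": 0, "tx": 1.9, "ty": -1.2, "tz": 0, "hand": 0.9}
    - {"wx": 0, "wy": 0, "wz": 0, "tx": 0, "ty": 0, "tz": 1, "hand": 0.9}
    - {"wx": 0, "wy": 0, "wz": 0, "tx": 0, "ty": 0, "tz": 3, "hand": 0.9}
    - {"wx": 0, "wy": 0, "wz": 0, "tx": 0, "ty": 0, "tz": 2.5, "hand": 0.9}
    - {"wx": 0, "wy": 0, "wz": 0, "tx": 0, "ty": 0, "tz": 0, "hand": 0.9}
    - {"wx": 0, "wy": 0, "wz": 0, "tx": 0, "ty": 0, "tz": 0, "hand": 0.9}
    - {"wx": 0, "wy": 0, "wz": 0, "tx": 0, "ty": 0, "tz": 0, "hand": 0.9}
    - {"wx": 0, "wy": 0, "wz": 0, "tx": 0, "ty": 0, "tz": 0, "hand": 0.9}
    - {"wx": 0, "wy": 0, "wz": 0, "tx": 0, "ty": 0, "tz": 0, "hand": 0.9}
    - {"wx": 0, "wy": 0, "wz": 0, "tx": 0, "ty": 0, "tz": 0, "hand": 0.9}

```text
clock: 17.12
position: [0.368, 0.2689, 0.1227]
ee_rot: [2.279, 2.161, 0.003]
force: [-0.1, 0.3, -0.2]
width: 0.9
```

```bash
python3 go.py s44 0.039
```

```text
t17.12 p [0.368  0.2689 0.1227] yaw -3.05 z [ 0.002  0.001 -1.   ] F [-0.1  0.3 -0.2] w 0.9 q [-0.24  0.41 -0.65  2.08  0.35  0.76 -1.16]
tool delta cm (as is) [ 0.24 -0.28  8.37]  wvec units [ 0.01 -0.01  0.  ]
```

Emit:
step_arm:
  plan:
    - {"wx": 0, "wy": 0, "wz": 0, "tx": 0.23, "ty": -0.26, "tz": 2, "hand": 0.9}
    - {"wx": 0, "wy": 0, "wz": 0, "tx": 0, "ty": 0, "tz": 3, "hand": 0.9}
    - {"wx": 0, "wy": 0, "wz": 0, "tx": 0, "ty": 0, "tz": 2, "hand": 0.9}
    - {"wx": 0, "wy": 0, "wz": 0, "tx": 0, "ty": 0, "tz": 1, "hand": 0.9}
    - {"wx": 0, "wy": 0, "wz": 0, "tx": 0, "ty": 0, "tz": 0.35, "hand": 0.9}
    - {"wx": 0, "wy": 0, "wz": 0, "tx": 0, "ty": 0, "tz": 0, "hand": 0.9}
    - {"wx": 0, "wy": 0, "wz": 0, "tx": 0, "ty": 0, "tz": 0, "hand": 0.9}
    - {"wx": 0, "wy": 0, "wz": 0, "tx": 0, "ty": 0, "tz": 0, "hand": 0.8}
    - {"wx": 0, "wy": 0, "wz": 0, "tx": 0, "ty": 0, "tz": 0, "hand": 0.6}
    - {"wx": 0, "wy": 0, "wz": 0, "tx": 0, "ty": 0, "tz": 0, "hand": 0.5}

```text
clock: 17.95
position: [0.3654, 0.2713, 0.0389]
ee_rot: [2.279, 2.162, 0.002]
force: [0.3, 0.5, -0.1]
width: 0.727
```

```bash
python3 go.py s44 0.039
```

```text
t17.95 p [0.3654 0.2713 0.0389] yaw -3.03 z [ 0.001  0.001 -1.   ] F [ 0.3  0.5 -0.1] w 0.727 q [-0.34  0.54 -0.54  2.16  0.51  0.57 -1.31]
tool delta cm (as is) [ 0.02  0.01 -0.01]  wvec units [ 0.01 -0.01  0.  ]
```

Emit:
step_arm:
  plan:
    - {"wx": 0, "wy": 0, "wz": 0, "tx": 0, "ty": 0, "tz": 0, "hand": 0.35}
    - {"wx": 0, "wy": 0, "wz": 0, "tx": 0, "ty": 0, "tz": 0, "hand": 0.35}
    - {"wx": 0, "wy": 0, "wz": 0, "tx": 0, "ty": 0, "tz": 0, "hand": 0.35}
    - {"wx": 0, "wy": 0, "wz": 0, "tx": 0, "ty": 0, "tz": 0, "hand": 0.35}
    - {"wx": 0, "wy": 0, "wz": 0, "tx": 0, "ty": 0, "tz": 0, "hand": 0.35}
    - {"wx": 0, "wy": 0, "wz": 0, "tx": 0, "ty": 0, "tz": 0, "hand": 0.35}
    - {"wx": 0, "wy": 0, "wz": 0, "tx": 0, "ty": 0, "tz": -1, "hand": 0.35}
    - {"wx": 0, "wy": 0, "wz": 0, "tx": 0, "ty": 0, "tz": -3, "hand": 0.35}
    - {"wx": 0, "wy": 0, "wz": 0, "tx": 0, "ty": 0, "tz": -4, "hand": 0.35}
    - {"wx": 0, "wy": 0, "wz": 0, "tx": 0, "ty": 0, "tz": -4, "hand": 0.35}

```text
clock: 18.78
position: [0.3632, 0.2705, 0.1592]
ee_rot: [-2.277, -2.163, 0.006]
force: [1.6, 0.5, -3.4]
width: 0.475
```

```bash
python3 go.py p44 0.16
```

```text
t18.78 p [0.3632 0.2705 0.1592] yaw -2.94 z [-0.004 -0.001 -1.   ] F [ 1.6  0.5 -3.4] w 0.475 q [-0.2   0.35 -0.69  2.04  0.3   0.85 -1.11]
tool delta cm (as is) [-27.47  23.26  -0.12]  wvec units [-0.03  0.02  0.02]
```

Emit:
step_arm:
  plan:
    - {"wx": 0, "wy": 0, "wz": 0, "tx": -1.5, "ty": 1.3, "tz": 0, "hand": 0.35}
    - {"wx": 0, "wy": 0, "wz": 0, "tx": -3, "ty": 2.5, "tz": 0, "hand": 0.35}
    - {"wx": 0, "wy": 0, "wz": 0, "tx": -3, "ty": 2.5, "tz": 0, "hand": 0.35}
    - {"wx": 0, "wy": 0, "wz": 0, "tx": -3, "ty": 2.5, "tz": 0, "hand": 0.35}
    - {"wx": 0, "wy": 0, "wz": 0, "tx": -3, "ty": 2.5, "tz": 0, "hand": 0.35}
    - {"wx": 0, "wy": 0, "wz": 0, "tx": -3, "ty": 2.5, "tz": 0, "hand": 0.35}
    - {"wx": 0, "wy": 0, "wz": 0, "tx": -3, "ty": 2.5, "tz": 0, "hand": 0.35}
    - {"wx": 0, "wy": 0, "wz": 0, "tx": -3, "ty": 2.5, "tz": 0, "hand": 0.35}
    - {"wx": 0, "wy": 0, "wz": 0, "tx": -3, "ty": 2.5, "tz": 0, "hand": 0.35}
    - {"wx": 0, "wy": 0, "wz": 0, "tx": -2, "ty": 2, "tz": 0, "hand": 0.35}

```text
clock: 19.62
position: [0.5837, -0.0201, 0.1582]
ee_rot: [2.282, 2.159, -0.003]
force: [0.2, 0.6, -2.8]
width: 0.476
```

Emit:
step_arm:
  plan:
    - {"wx": 0, "wy": 0, "wz": 0, "tx": 0, "ty": 0, "tz": 0, "hand": 0.35}
    - {"wx": 0, "wy": 0, "wz": 0, "tx": 0, "ty": 0, "tz": 0, "hand": 0.35}
    - {"wx": 0, "wy": 0, "wz": 0, "tx": 0, "ty": 0, "tz": 1, "hand": 0.35}
    - {"wx": 0, "wy": 0, "wz": 0, "tx": 0, "ty": 0, "tz": 2, "hand": 0.35}
    - {"wx": 0, "wy": 0, "wz": 0, "tx": 0, "ty": 0, "tz": 1, "hand": 0.35}
    - {"wx": 0, "wy": 0, "wz": 0, "tx": 0, "ty": 0, "tz": 0, "hand": 0.35}
    - {"wx": 0, "wy": 0, "wz": 0, "tx": 0, "ty": 0, "tz": 0, "hand": 0.35}
    - {"wx": 0, "wy": 0, "wz": 0, "tx": 0, "ty": 0, "tz": 0, "hand": 0.35}
    - {"wx": 0, "wy": 0, "wz": 0, "tx": 0, "ty": 0, "tz": 0, "hand": 0.35}
    - {"wx": 0, "wy": 0, "wz": 0, "tx": 0, "ty": 0, "tz": 0, "hand": 0.35}

```text
clock: 20.45
position: [0.5835, -0.0156, 0.119]
ee_rot: [2.278, 2.162, 0.001]
force: [-1.2, 0.1, -3.3]
width: 0.474
```

```bash
python3 go.py p44 0.047
```

```text
t20.45 p [ 0.5835 -0.0156  0.119 ] yaw -3.01 z [ 0.001 -0.    -1.   ] F [-1.2  0.1 -3.3] w 0.474 q [ 0.32  0.57 -0.55  1.79  0.37  0.89 -0.45]
tool delta cm (as is) [-0.03 -0.22  7.2 ]  wvec units [ 0.01 -0.    0.01]
```

Emit:
step_arm:
  plan:
    - {"wx": 0, "wy": 0, "wz": 0, "tx": -0.03, "ty": -0.2, "tz": 1.5, "hand": 0.35}
    - {"wx": 0, "wy": 0, "wz": 0, "tx": 0, "ty": 0, "tz": 2, "hand": 0.35}
    - {"wx": 0, "wy": 0, "wz": 0, "tx": 0, "ty": 0, "tz": 1, "hand": 0.35}
    - {"wx": 0, "wy": 0, "wz": 0, "tx": 0, "ty": 0, "tz": 0.5, "hand": 0.35}
    - {"wx": 0, "wy": 0, "wz": 0, "tx": 0, "ty": 0, "tz": 0.5, "hand": 0.35}
    - {"wx": 0, "wy": 0, "wz": 0, "tx": 0, "ty": 0, "tz": 0.5, "hand": 0.35}
    - {"wx": 0, "wy": 0, "wz": 0, "tx": 0, "ty": 0, "tz": 0.5, "hand": 0.35}
    - {"wx": 0, "wy": 0, "wz": 0, "tx": 0, "ty": 0, "tz": 0.4, "hand": 0.35}
    - {"wx": 0, "wy": 0, "wz": 0, "tx": 0, "ty": 0, "tz": 0.25, "hand": 0.35}
    - {"wx": 0, "wy": 0, "wz": 0, "tx": 0, "ty": 0, "tz": 0, "hand": 0.35}

```text
clock: 21.28
position: [0.5812, -0.016, 0.0466]
ee_rot: [2.279, 2.162, 0.0]
force: [-0.8, -0.3, -3.6]
width: 0.473
```

```bash
python3 go.py p44 0.047
```

```text
t21.28 p [ 0.5812 -0.016   0.0466] yaw -3.02 z [ 0. -0. -1.] F [-0.8 -0.3 -3.6] w 0.473 q [ 0.28  0.66 -0.49  1.85  0.44  0.75 -0.51]
tool delta cm (as is) [ 0.02  0.02 -0.04]  wvec units [0.   0.   0.01]
```

Emit:
step_arm:
  plan:
    - {"wx": 0, "wy": 0, "wz": 0, "tx": 0, "ty": 0, "tz": 0, "hand": 0.6}
    - {"wx": 0, "wy": 0, "wz": 0, "tx": 0, "ty": 0, "tz": 0, "hand": 0.75}
    - {"wx": 0, "wy": 0, "wz": 0, "tx": 0, "ty": 0, "tz": 0, "hand": 0.75}
    - {"wx": 0, "wy": 0, "wz": 0, "tx": 0, "ty": 0, "tz": 0, "hand": 0.75}
    - {"wx": 0, "wy": 0, "wz": 0, "tx": 0, "ty": 0, "tz": 0, "hand": 0.75}
    - {"wx": 0, "wy": 0, "wz": 0, "tx": 0, "ty": 0, "tz": -1, "hand": 0.75}
    - {"wx": 0, "wy": 0, "wz": 0, "tx": 0, "ty": 0, "tz": -3, "hand": 0.8}
    - {"wx": 0, "wy": 0, "wz": 0, "tx": 0, "ty": 0, "tz": -4, "hand": 0.95}
    - {"wx": 0, "wy": 0, "wz": 0, "tx": 0, "ty": 0, "tz": -4, "hand": 0.95}
    - {"wx": 0, "wy": 0, "wz": 0, "tx": 1, "ty": 0, "tz": -2, "hand": 0.95}

```text
clock: 22.12
position: [0.5832, -0.0074, 0.192]
ee_rot: [2.279, 2.157, 0.005]
force: [1.2, -0.4, -0.4]
width: 0.938
```

```bash
python3 go.py s52 0.16; python3 - <<'E'
from h import *
from cell import arm
p,d=arm.get_image("side")
cv2.imwrite("pics/s5.png",cv2.resize(p[120:280,180:380,::-1],None,fx=3,fy=3,interpolation=cv2.INTER_CUBIC))
E
```

```text
t22.12 p [ 0.5832 -0.0074  0.192 ] yaw -3.14 z [ 0.005 -0.001 -1.   ] F [ 1.2 -0.4 -0.4] w 0.938 q [ 0.33  0.49 -0.59  1.72  0.31  1.03 -0.41]
tool delta cm (as is) [ 16.88 -16.6    3.11]  wvec units [ 0.05  0.   -0.01]
```

View pics/s5.png

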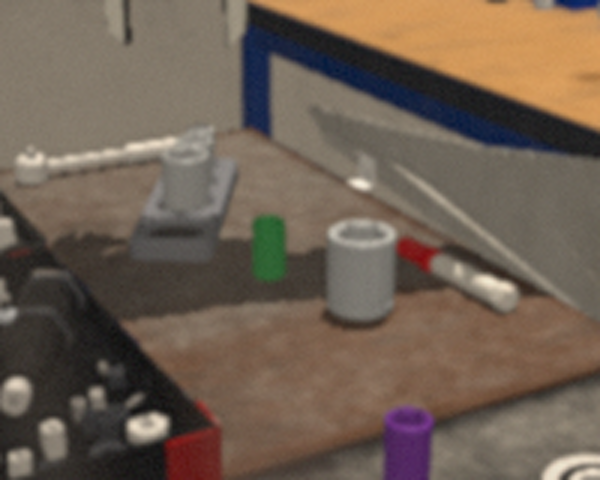

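Emit:
step_arm:
  plan:
    - {"wx": 0, "wy": 0, "wz": 0, "tx": 2, "ty": -2, "tz": 0, "hand": 0.9}
    - {"wx": 0, "wy": 0, "wz": 0, "tx": 2.9, "ty": -2.8, "tz": 0, "hand": 0.9}
    - {"wx": 0, "wy": 0, "wz": 0, "tx": 2.9, "ty": -2.8, "tz": 0, "hand": 0.9}
    - {"wx": 0, "wy": 0, "wz": 0, "tx": 2.9, "ty": -2.8, "tz": 0, "hand": 0.9}
    - {"wx": 0, "wy": 0, "wz": 0, "tx": 2.9, "ty": -2.8, "tz": 0, "hand": 0.9}
    - {"wx": 0, "wy": 0, "wz": 0, "tx": 2.3, "ty": -2.4, "tz": 0, "hand": 0.9}
    - {"wx": 0, "wy": 0, "wz": 0, "tx": 0.9, "ty": -1, "tz": 0, "hand": 0.9}
    - {"wx": 0, "wy": 0, "wz": 0, "tx": 0, "ty": 0, "tz": 2.5, "hand": 0.9}
    - {"wx": 0, "wy": 0, "wz": 0, "tx": 0, "ty": 0, "tz": 3, "hand": 0.9}
    - {"wx": 0, "wy": 0, "wz": 0, "tx": 0, "ty": 0, "tz": 0.8, "hand": 0.9}

```text
clock: 23.0
position: [0.423, 0.1698, 0.1215]
ee_rot: [-2.277, -2.163, 0.005]
force: [0.0, -0.5, -0.7]
width: 0.899
```

Emit:
step_arm:
  plan:
    - {"wx": 0, "wy": 0, "wz": 0, "tx": 0, "ty": 0, "tz": 0, "hand": 0.9}
    - {"wx": 0, "wy": 0, "wz": 0, "tx": 0, "ty": 0, "tz": 0, "hand": 0.9}
    - {"wx": 0, "wy": 0, "wz": 0, "tx": 0, "ty": 0, "tz": 0, "hand": 0.9}
    - {"wx": 0, "wy": 0, "wz": 0, "tx": 0, "ty": 0, "tz": 0, "hand": 0.9}
    - {"wx": 0, "wy": 0, "wz": 0, "tx": 0, "ty": 0, "tz": 0, "hand": 0.9}
    - {"wx": 0, "wy": 0, "wz": 0, "tx": 0, "ty": 0, "tz": 0, "hand": 0.9}
    - {"wx": 0, "wy": 0, "wz": 0, "tx": 0, "ty": 0, "tz": 0, "hand": 0.9}
    - {"wx": 0, "wy": 0, "wz": 0, "tx": 0, "ty": 0, "tz": 0, "hand": 0.9}
    - {"wx": 0, "wy": 0, "wz": 0, "tx": 0, "ty": 0, "tz": 0, "hand": 0.9}
    - {"wx": 0, "wy": 0, "wz": 0, "tx": 0, "ty": 0, "tz": 0, "hand": 0.9}

```text
clock: 23.83
position: [0.4247, 0.1705, 0.1237]
ee_rot: [2.279, 2.162, -0.0]
force: [0.1, -0.4, 0.0]
width: 0.904
```

```bash
python3 go.py s52 0.039
```

```text
t23.83 p [0.4247 0.1705 0.1237] yaw -3.02 z [ 0. -0. -1.] F [ 0.1 -0.4  0. ] w 0.904 q [ 0.01  0.41 -0.64  2.08  0.35  0.77 -0.9 ]
tool delta cm (as is) [-0.01  0.21  8.47]  wvec units [0.   0.   0.01]
```

Emit:
step_arm:
  plan:
    - {"wx": 0, "wy": 0, "wz": 0, "tx": 0, "ty": 0.21, "tz": 2, "hand": 0.9}
    - {"wx": 0, "wy": 0, "wz": 0, "tx": 0, "ty": 0, "tz": 3, "hand": 0.9}
    - {"wx": 0, "wy": 0, "wz": 0, "tx": 0, "ty": 0, "tz": 2, "hand": 0.9}
    - {"wx": 0, "wy": 0, "wz": 0, "tx": 0, "ty": 0, "tz": 1, "hand": 0.9}
    - {"wx": 0, "wy": 0, "wz": 0, "tx": 0, "ty": 0, "tz": 0.45, "hand": 0.9}
    - {"wx": 0, "wy": 0, "wz": 0, "tx": 0, "ty": 0, "tz": 0, "hand": 0.9}
    - {"wx": 0, "wy": 0, "wz": 0, "tx": 0, "ty": 0, "tz": 0, "hand": 0.9}
    - {"wx": 0, "wy": 0, "wz": 0, "tx": 0, "ty": 0, "tz": 0, "hand": 0.8}
    - {"wx": 0, "wy": 0, "wz": 0, "tx": 0, "ty": 0, "tz": 0, "hand": 0.7}
    - {"wx": 0, "wy": 0, "wz": 0, "tx": 0, "ty": 0, "tz": 0, "hand": 0.65}

```text
clock: 24.67
position: [0.4273, 0.1705, 0.04]
ee_rot: [2.279, 2.161, 0.002]
force: [0.5, 0.2, -0.2]
width: 0.73
```

```bash
python3 go.py s52 0.039
```

```text
t24.67 p [0.4273 0.1705 0.04  ] yaw -3.04 z [ 0.001  0.    -1.   ] F [ 0.5  0.2 -0.2] w 0.73 q [-0.09  0.54 -0.53  2.14  0.5   0.58 -1.04]
tool delta cm (as is) [-0.03 -0.05  0.1 ]  wvec units [ 0.01 -0.    0.  ]
```

Emit:
step_arm:
  plan:
    - {"wx": 0, "wy": 0, "wz": 0, "tx": 0, "ty": 0, "tz": 0, "hand": 0.45}
    - {"wx": 0, "wy": 0, "wz": 0, "tx": 0, "ty": 0, "tz": 0, "hand": 0.45}
    - {"wx": 0, "wy": 0, "wz": 0, "tx": 0, "ty": 0, "tz": 0, "hand": 0.45}
    - {"wx": 0, "wy": 0, "wz": 0, "tx": 0, "ty": 0, "tz": 0, "hand": 0.45}
    - {"wx": 0, "wy": 0, "wz": 0, "tx": 0, "ty": 0, "tz": 0, "hand": 0.45}
    - {"wx": 0, "wy": 0, "wz": 0, "tx": 0, "ty": 0, "tz": 0, "hand": 0.45}
    - {"wx": 0, "wy": 0, "wz": 0, "tx": 0, "ty": 0, "tz": -1, "hand": 0.45}
    - {"wx": 0, "wy": 0, "wz": 0, "tx": 0, "ty": 0, "tz": -3, "hand": 0.45}
    - {"wx": 0, "wy": 0, "wz": 0, "tx": 0, "ty": 0, "tz": -4, "hand": 0.45}
    - {"wx": 0, "wy": 0, "wz": 0, "tx": 0, "ty": 0, "tz": -4, "hand": 0.45}

```text
clock: 25.5
position: [0.4251, 0.17, 0.1601]
ee_rot: [-2.276, -2.162, 0.005]
force: [2.3, 0.3, -5.2]
width: 0.564
```

```bash
python3 go.py p52 0.16
```

```text
t25.50 p [0.4251 0.17   0.1601] yaw -2.96 z [-0.004 -0.001 -1.   ] F [ 2.3  0.3 -5.2] w 0.564 q [ 0.05  0.36 -0.68  2.03  0.29  0.85 -0.85]
tool delta cm (as is) [-11.45  16.59  -0.05]  wvec units [-0.04  0.01  0.02]
```

Emit:
step_arm:
  plan:
    - {"wx": 0, "wy": 0, "wz": 0, "tx": -1.5, "ty": 2, "tz": 0, "hand": 0.45}
    - {"wx": 0, "wy": 0, "wz": 0, "tx": -2.3, "ty": 3.3, "tz": 0, "hand": 0.45}
    - {"wx": 0, "wy": 0, "wz": 0, "tx": -2.3, "ty": 3.3, "tz": 0, "hand": 0.45}
    - {"wx": 0, "wy": 0, "wz": 0, "tx": -2.3, "ty": 3.3, "tz": 0, "hand": 0.45}
    - {"wx": 0, "wy": 0, "wz": 0, "tx": -2, "ty": 3, "tz": 0, "hand": 0.45}
    - {"wx": 0, "wy": 0, "wz": 0, "tx": -1, "ty": 1.5, "tz": 0, "hand": 0.45}
    - {"wx": 0, "wy": 0, "wz": 0, "tx": 0, "ty": 0, "tz": 1, "hand": 0.45}
    - {"wx": 0, "wy": 0, "wz": 0, "tx": 0, "ty": 0, "tz": 2, "hand": 0.45}
    - {"wx": 0, "wy": 0, "wz": 0, "tx": 0, "ty": 0, "tz": 1, "hand": 0.45}
    - {"wx": 0, "wy": 0, "wz": 0, "tx": 0, "ty": 0, "tz": 0, "hand": 0.45}

```text
clock: 26.33
position: [0.5819, 0.0476, 0.1166]
ee_rot: [-2.276, -2.161, 0.007]
force: [-1.1, -0.0, -4.9]
width: 0.564
```

Emit:
step_arm:
  plan:
    - {"wx": 0, "wy": 0, "wz": 0, "tx": 0, "ty": 0, "tz": 0, "hand": 0.45}
    - {"wx": 0, "wy": 0, "wz": 0, "tx": 0, "ty": 0, "tz": 0, "hand": 0.45}
    - {"wx": 0, "wy": 0, "wz": 0, "tx": 0, "ty": 0, "tz": 0, "hand": 0.45}
    - {"wx": 0, "wy": 0, "wz": 0, "tx": 0, "ty": 0, "tz": 0, "hand": 0.45}
    - {"wx": 0, "wy": 0, "wz": 0, "tx": 0, "ty": 0, "tz": 0, "hand": 0.45}
    - {"wx": 0, "wy": 0, "wz": 0, "tx": 0, "ty": 0, "tz": 0, "hand": 0.45}
    - {"wx": 0, "wy": 0, "wz": 0, "tx": 0, "ty": 0, "tz": 0, "hand": 0.45}
    - {"wx": 0, "wy": 0, "wz": 0, "tx": 0, "ty": 0, "tz": 0, "hand": 0.45}
    - {"wx": 0, "wy": 0, "wz": 0, "tx": 0, "ty": 0, "tz": 0, "hand": 0.45}
    - {"wx": 0, "wy": 0, "wz": 0, "tx": 0, "ty": 0, "tz": 0, "hand": 0.45}

```text
clock: 27.17
position: [0.5846, 0.0479, 0.1192]
ee_rot: [2.279, 2.162, -0.0]
force: [0.2, 0.9, -5.2]
width: 0.563
```

```bash
python3 go.py p52 0.048
```

```text
t27.17 p [0.5846 0.0479 0.1192] yaw -3.02 z [-0. -0. -1.] F [ 0.2  0.9 -5.2] w 0.563 q [ 0.22  0.58 -0.57  1.78  0.39  0.9  -0.57]
tool delta cm (as is) [-0.08  0.03  7.12]  wvec units [-0.    0.    0.01]
```

Emit:
step_arm:
  plan:
    - {"wx": 0, "wy": 0, "wz": 0, "tx": -0.08, "ty": 0.03, "tz": 1.5, "hand": 0.45}
    - {"wx": 0, "wy": 0, "wz": 0, "tx": 0, "ty": 0, "tz": 2, "hand": 0.45}
    - {"wx": 0, "wy": 0, "wz": 0, "tx": 0, "ty": 0, "tz": 1, "hand": 0.45}
    - {"wx": 0, "wy": 0, "wz": 0, "tx": 0, "ty": 0, "tz": 0.5, "hand": 0.45}
    - {"wx": 0, "wy": 0, "wz": 0, "tx": 0, "ty": 0, "tz": 0.5, "hand": 0.45}
    - {"wx": 0, "wy": 0, "wz": 0, "tx": 0, "ty": 0, "tz": 0.5, "hand": 0.45}
    - {"wx": 0, "wy": 0, "wz": 0, "tx": 0, "ty": 0, "tz": 0.5, "hand": 0.45}
    - {"wx": 0, "wy": 0, "wz": 0, "tx": 0, "ty": 0, "tz": 0.4, "hand": 0.45}
    - {"wx": 0, "wy": 0, "wz": 0, "tx": 0, "ty": 0, "tz": 0.25, "hand": 0.45}
    - {"wx": 0, "wy": 0, "wz": 0, "tx": 0, "ty": 0, "tz": 0, "hand": 0.45}

```text
clock: 28.0
position: [0.5849, 0.0471, 0.0478]
ee_rot: [2.279, 2.162, 0.0]
force: [1.0, 0.9, -5.2]
width: 0.56
```

```bash
python3 go.py p52 0.048
```

```text
t28.00 p [0.5849 0.0471 0.0478] yaw -3.01 z [ 0. -0. -1.] F [ 1.   0.9 -5.2] w 0.56 q [ 0.19  0.67 -0.52  1.83  0.46  0.77 -0.63]
tool delta cm (as is) [-0.   -0.01 -0.02]  wvec units [0.   0.   0.01]
```

Emit:
step_arm:
  plan:
    - {"wx": 0, "wy": 0, "wz": 0, "tx": 0, "ty": 0, "tz": 0, "hand": 0.7}
    - {"wx": 0, "wy": 0, "wz": 0, "tx": 0, "ty": 0, "tz": 0, "hand": 0.8}
    - {"wx": 0, "wy": 0, "wz": 0, "tx": 0, "ty": 0, "tz": 0, "hand": 0.8}
    - {"wx": 0, "wy": 0, "wz": 0, "tx": 0, "ty": 0, "tz": 0, "hand": 0.8}
    - {"wx": 0, "wy": 0, "wz": 0, "tx": 0, "ty": 0, "tz": 0, "hand": 0.8}
    - {"wx": 0, "wy": 0, "wz": 0, "tx": 0, "ty": 0, "tz": -1, "hand": 0.8}
    - {"wx": 0, "wy": 0, "wz": 0, "tx": 0, "ty": 0, "tz": -3, "hand": 0.8}
    - {"wx": 0, "wy": 0, "wz": 0, "tx": 0, "ty": 0, "tz": -4, "hand": 0.8}
    - {"wx": 0, "wy": 0, "wz": 0, "tx": 0, "ty": 0, "tz": -4, "hand": 0.8}
    - {"wx": 0, "wy": 0, "wz": 0, "tx": 0, "ty": 0, "tz": -4, "hand": 0.8}

```text
clock: 28.83
position: [0.5843, 0.0473, 0.2103]
ee_rot: [-2.278, -2.163, -0.0]
force: [1.0, -0.3, 0.5]
width: 0.8
```

Emit:
step_arm:
  plan:
    - {"wx": 0, "wy": 0, "wz": 0, "tx": -4, "ty": 0, "tz": 0, "hand": 0.8}
    - {"wx": 0, "wy": 0, "wz": 0, "tx": -4, "ty": 0, "tz": 0, "hand": 0.8}
    - {"wx": 0, "wy": 0, "wz": 0, "tx": -4, "ty": 0, "tz": 0, "hand": 0.8}
    - {"wx": 0, "wy": 0, "wz": 0, "tx": -4, "ty": 0, "tz": 0, "hand": 0.8}
    - {"wx": 0, "wy": 0, "wz": 0, "tx": -4, "ty": -1, "tz": 0, "hand": 0.8}
    - {"wx": 0, "wy": 0, "wz": 0, "tx": -4, "ty": -1, "tz": 0, "hand": 0.8}
    - {"wx": 0, "wy": 0, "wz": 0, "tx": -3, "ty": -1, "tz": 0, "hand": 0.8}
    - {"wx": 0, "wy": 0, "wz": 0, "tx": 0, "ty": 0, "tz": 0, "hand": 0.8}
    - {"wx": 0, "wy": 0, "wz": 0, "tx": 0, "ty": 0, "tz": 0, "hand": 0.8}
    - {"wx": 0, "wy": 0, "wz": 0, "tx": 0, "ty": 0, "tz": 0, "hand": 0.8}

```text
clock: 29.67
position: [0.5409, -0.2202, 0.2084]
ee_rot: [2.279, 2.162, 0.002]
force: [0.0, 1.0, -1.1]
width: 0.799
```

```bash
python3 go.py; python3 - <<'E'
from h import *
from cell import arm
c=arm.calibration("wrist");w,wd=arm.get_image("wrist")
cs=arm.calibration("side");p,d=arm.get_image("side")
ct=arm.calibration("top");q,dt=arm.get_image("top")
f=lambda a:cv2.resize(a,(400,300),interpolation=cv2.INTER_CUBIC)
cv2.imwrite("pics/fin.png",np.vstack([np.hstack([f(w[:240,100:420,::-1]),f(p[140:230,180:300,::-1])]),np.hstack([f(q[120:210,250:370,::-1]),f(q[100:290,140:393,::-1])])]))
np.savez("wf.npz",p=w,d=wd,**c)
for nm,D,C,dz in(("w",wd,c,0),("s",d,cs,.001),("t",dt,ct,.0065)):
    W=cloud(D,C["mtx"],C["R"],C["t"])
    for n,h,r,cc in[("28",.05,.014,(.5760,-.1177)),("36",.054,.018,(.5785,-.0707)),("44",.058,.022,(.5814,-.0158)),("52",.064,.026,(.5848,.0471))]:
        m=(np.hypot(W[...,0]-cc[0],W[...,1]-cc[1])<r+.006)&(W[...,2]<.09)&(W[...,2]-dz>h-.004); P=W[m]
        if len(P)<8: print(nm,n,len(P)); continue
        (x,y),rr=cv2.minEnclosingCircle((P[:,:2]*1000).astype(np.float32))
        print(nm,n,len(P),"ztop",np.percentile(P[:,2]-dz,90).round(4),"exp",h+.008,"dxy mm",round(x-cc[0]*1000,1),round(y-cc[1]*1000,1),round(rr,1))
E
```

```text
t29.67 p [ 0.5409 -0.2202  0.2084] yaw -3.01 z [ 0.001  0.001 -1.   ] F [ 0.   1.  -1.1] w 0.799 q [ 0.71  0.47 -0.58  1.69  0.29  1.06 -0.02]
w 28 411 ztop 0.0573 exp 0.058 dxy mm -0.9 0.2 14.1
w 36 902 ztop 0.0616 exp 0.062 dxy mm -1.2 0.6 18.3
w 44 0
w 52 0
s 28 28 ztop 0.0568 exp 0.058 dxy mm -0.3 -0.1 14.0
s 36 57 ztop 0.0607 exp 0.062 dxy mm -0.2 1.1 20.2
s 44 69 ztop 0.0644 exp 0.066 dxy mm -2.3 -0.1 22.9
s 52 168 ztop 0.0708 exp 0.07200000000000001 dxy mm -0.1 1.7 26.8
t 28 38 ztop 0.0558 exp 0.058 dxy mm -2.9 -0.6 13.9
t 36 66 ztop 0.0592 exp 0.062 dxy mm -1.8 0.1 18.0
t 44 73 ztop 0.0634 exp 0.066 dxy mm -1.9 -0.9 22.4
t 52 111 ztop 0.0694 exp 0.07200000000000001 dxy mm -0.8 -1.1 26.6
```

View pics/fin.png

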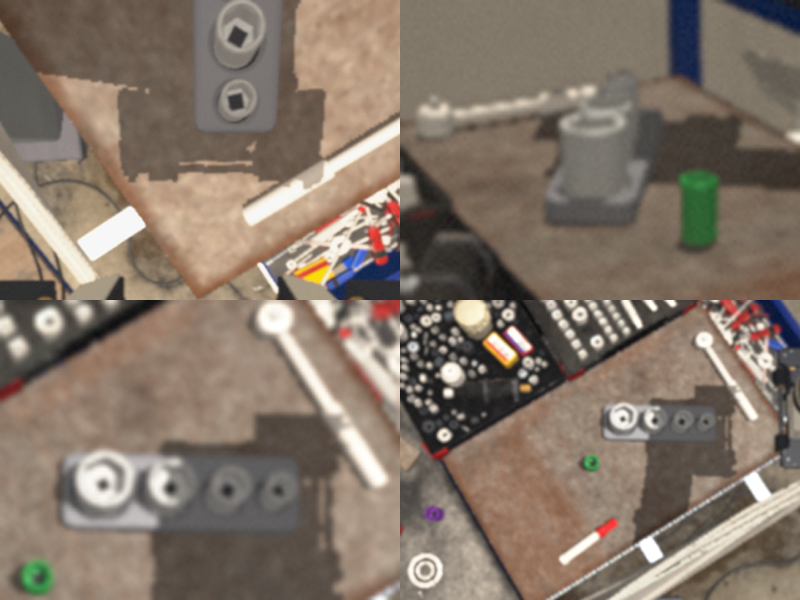

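```bash
python3 -c "
from cell import arm
print(arm.sign_off(), arm.observe()['clock'])"
```

```text
the job is handed in; nothing more can be done
the job is handed in; nothing more can be done
```

I put all four sockets in their own pockets, in order of size with the openings up. I then lifted the hand clear and handed the job in at about 30 s of the 106 s allowed. The sign-off gave no verdict.

- **Seating:** the last side and top pictures show every socket upright. Their tops read within about 3 mm of the fully seated height; a socket not down in its pocket would stand about 12 mm too high.
- **Position:** all four centres measured within about 3 mm of my pocket estimates, against the 8 mm allowed.
- **Bystanders:** the ratchet and the green and purple look-alikes look unmoved in the final picture. I didn't measure the ratchet's shift.
- **Disagreements:** the top camera reads about 6.5 mm high on z, which I corrected for. Even so, its heights came out 2–3 mm below expected, while the wrist and side cameras agreed to within 2 mm. It also put socket_28 2.9 mm off centre; the other two cameras put it within 1 mm.
- **Gap:** the final wrist view did not reach the two largest sockets, so those were checked with the side and top cameras only.

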